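Load, close, pin and hold the clamshell jig shut

ROBOT

A 6-joint arm with a two-finger parallel gripper is mounted at the origin on the work surface. World frame = base frame: x ahead of the robot, y to its left, z up, the work surface at z = 0. Lengths are in mm, angles in rad, forces in N, time in s.
With the tool pointing down it reaches from about 350 to 975 mm from the base axis. Payload 7.1 kg.
Tool frame: the origin (TCP) lies midway between the tips of the shut fingers; the grasp point (between the pads) lies 19 mm behind it (ctrl.hold_point_z is the distance from the TCP to the grasp point, in mm); z points along the fingers, y is the direction in which the jaws open and shut (so a half turn about z gives the same grasp; the last joint's range is limited). The gripper opens to 88 mm and grips with 3 to 60 N. Pads are 20 mm wide; open, the fingers measure 115 mm over their backs; the gripper's body (75 mm by 178 mm) begins 61 mm behind the grasp point.
Start: joints at [-1.17, 0.423, 1.63, -0, 1.089, -0.019], TCP at [254.751, -570.707, 185.875] pointing down, gripper open.
Joint ranges: [-3, 3], [-0.9, 2.11], [0.09, 2.58], [-1.31, 4.45], [0.11, 2.69], [-2.54, 2.54]. Speed limits (rad/s): [2.39, 2.39, 3.01, 3.14, 3.14, 3.14].

INTERFACE

Orientations are given as a rotation vector (axis times angle).
In Python, from workcell import ctrl, eyes gives the robot as it stands.
- The arm moves only by the tool move_arm, never from a script. Its argument "deltas" is a list of rows, each a list of 6 numbers: the shift along the tool's x, y, z in mm, then the turn, a rotation vector about the tool's x, y, z in rad. A call has 1 to 5 rows; each row shifts and turns the pose as measured when the row begins, along the tool's axes as they then stand; what a row does not reach is not made up. A row lasts 1/12 s, in which the tool goes at most 41.7 mm and 7.16 degrees, less where a joint would pass 70% of its speed; a pose out of reach is approached as far as the arm can. A call is refused whole if a number of a shift passes 41.7 or a number of a turn 0.125, either way. A call with a gripper value outside its range is refused whole. "hand" is the closure, from -1 (fully open) to 1 (shut), set as the call begins (left out, the last holds). The fingers move at their own pace and stop on an object; the grip force is fixed at half the most. Time passes only in rows, so rows that do not move let the fingers close. It gives the time, the measured TCP pose, the force and the opening at its end, in the units of the state.
- ctrl.get_obs(): the state, without advancing time (a new reading comes with each control period).
- eyes.get_image(name): name is "side" or "top"; returns a dict with "frame" (400x640x3 uint8, red, green, blue), "range_z" (400x640 float32, mm along the optical axis (not along the pixel's ray), 0 where there is no reading), "fx", "fy", "cx", "cy" (pixels), "D" ([k1, k2, p1, p2, k3] as OpenCV has them; the pictures are not rectified), "cam_to_world" (4x4, takes a point from camera to world coordinates). Camera axes: x right, y down, z forward; pixel columns grow to the right and rows downward; lengths in mm; the calibration is good to about 2 mm. A picture is of the moment at which its call begins.
- ctrl.close_job(): hands the job in, once; it reports no verdict.
The state is a dict: "t": time; "qpos": joint angles; "qvel": joint speeds; "joint_torque": joint torques, N m; "ee_pos": TCP position; "orientation": TCP orientation; "ft_force": force on the tool from outside, world axes, zero at the start; "moment": the same for the moment, N m; "width": finger opening in mm.
Only numpy, scipy, OpenCV 4.12 (cv2) and the standard library are available. Lean on these libraries where they do the work, as an engineer would, in place of code of your own. Each camera call takes 0.05 s, during which the arm holds its last target.

TASK

Drape the loose U-shaped plastic saddle legs-down over the round bar in the open jig, centred along the bar, and let go of it; then swing the jig's lid closed onto it. Take the black-handled locking pin from its stand and push it down through the hole in the lid into the hole in the base until its flange is home, and finish while still holding or pressing the pin down so that the sprung lid stays fully shut; leave the tray, tape roll and bottle alone.

Things in the scene. Friction and masses are not known exactly. Their poses are not given: they have to be found in the camera images.
- saddle_center (a point): Loose grey plastic saddle: an upside-down U, 40 mm long (its x), 35 wide (y), 36 high (z up), about 40 g. Web 5 mm thick on top, two 4 mm legs 31 mm long at +y and -y; the 27 mm wide channel between them is open at both x ends. Starts standing on its legs on the bench. The point is its centre, 18 mm above the leg ends; grip it across the legs (35 mm, along y).
- bar_top (a point): Round steel bar in the jig, 22 mm diameter, 70 mm long along its x (the jig's x). The point is the top of the bar at mid-length, 59 mm above the bench, 47 mm above the base plate; space beside it is free. Sprung: yields straight down up to 7 mm (6 N to start, 12 N at 4 mm). With the saddle seated, the saddle's centre is 13 mm below this point, its x along the bar.
- jig_hinge (a point): Middle of the lid's hinge axis, fixed, 68 mm above the bench; axes are the jig's: x from the pin block to the hinge (away from the robot within about 17 degrees), y along the hinge, z up. The jig is fixed to the bench; base plate 190 x 130 x 12 mm, centred 70 mm from the hinge towards -x. The bar's middle is at x = -52 mm, the pin hole at x = -120 mm from here.
- lid (a joint): Lid angle (rad): 0 fully shut (level); starts open past upright, 1.7 to 1.9 (stop at 1.9), leaning away from the robot, and stays there. Pulled towards the robot past upright (below about 1.4) it falls slowly shut until its pad rests on the seated saddle, about 0.08 ajar; about 4 N down at the pin hole then shuts it to 0, and it springs part-way up when let go. 0.2 kg.
- lid_tab (a point): Middle of the lid's end tab (36 mm wide, 10 thick, 21 long), 150 mm from the hinge axis on the lid's mid-plane; the top of the open lid. Lid plate: 10 mm thick, 80 wide, mid-plane through the hinge axis, from 6 to 140 mm from the axis, then the tab to 161 mm. Its 14 mm pin hole is 120 mm from the axis on the centre line.
- jig_hole (a point): Centre of the mouth of the 12 mm vertical through-hole in the base's pin block (34 x 50 mm), 62 mm above the bench, 50 mm deep; z up. With the lid shut, its underside is 1 mm above this and its top face 11 mm above.
- pin_grip (a point): Loose locking pin, 80 g, upright in its stand: steel shank 10 mm diameter, 45 long, tapered end; then a flange 26 mm diameter, 5 thick; then a black round handle 18 mm diameter, 45 tall. The point is on the axis, 20 mm below the handle's top, 25 mm above the flange's upper face, 75 mm above the pin's lower end. z points up along the pin.
- pin_tip (a point): Lower end of the pin's shank, on its axis; z up along the pin. Starts 5 mm above the bench in the stand (a fixed 60 x 60 x 50 mm grey block, flange resting on its top at 50 mm; lift the pin 45 mm to draw it out). With pin and lid home it is 34 mm below jig_hole.
- pin: The same pin; origin at its lower end.
- parts_tray: Bystander: open cardboard tray 90 x 110 x 30 mm with small plastic sleeves. Leave alone. Origin under its centre.
- tape_roll: Bystander: tape roll lying flat, 90 mm diameter, 22 mm high. Leave alone. Origin under its centre.
- oil_bottle: Bystander: small white bottle 36 mm diameter, 60 mm tall. Leave alone. Origin under its centre.
Mind the look-alikes: they are no part of the job. Several things look just like the pin: the one meant starts farthest from the robot's base.

How it is judged:
By the outcome, as a careful person would: the job done as asked, in the order asked, and still so for the second after the job is handed in, while the arm keeps its last pose, push and grip.
It also fails if it takes over 72 s, if anything falls off the work surface, if the arm or the gripper's body presses on something with over 40 N, if the wrist force passes 120 N, or if a joint passes its speed limit or range.

## Working session

There is one attempt and no reset: what is moved stays moved. The work goes in short steps, Python scripts to look and compute and a tool call to move; the robot and the scene stay as the last step left them, time stands still between calls to the robot, and variables do not carry over. Pictures are saved under pics/ and viewed, and the job is handed in when it is done.

Besides the shell and the picture viewer there is one more tool, called as a command line: name --pt "numbers of a row" for each row, then --argument value for the rest. move_arm: Moves the arm, as the interface text tells. Its arguments: {"type":"object","properties":{"deltas":{"type":"array"},"hand":{"type":"number"}},"required":["deltas"]}

```bash
ls; mkdir -p pics; python3 - <<'E'
from workcell import ctrl, eyes
import cv2,pickle
o=ctrl.get_obs();print(o)
for n in("side","top"):
    d=eyes.get_image(n);cv2.imwrite(f"pics/{n}0.png",d["frame"][:,:,::-1]);pickle.dump(d,open(f"{n}0.pkl","wb"))
    print(n,d["fx"],d["fy"],d["cx"],d["cy"],d["D"]);print(d["cam_to_world"].round(3) if hasattr(d["cam_to_world"],'round') else d["cam_to_world"])
E
```

```text
pics
{'t': 0.0, 'qpos': array([-1.16998984e+00,  4.23858864e-01,  1.63068136e+00, -5.04856418e-05,
        1.08856444e+00, -1.89341509e-02]), 'qvel': array([-5.17587906e-04, -8.90675784e-04,  2.46033661e-04,  5.13992586e-04,
       -4.45662153e-06, -2.55711798e-04]), 'joint_torque': array([-3.21662083e-04, -5.44632518e+01, -2.73666608e+01,  6.43202942e-02,
        2.27505318e-02, -1.04432927e-04]), 'ee_pos': array([ 254.5146718 , -570.17231837,  185.09386735]), 'orientation': array([-3.07120827e+00, -6.54226113e-01,  5.19446044e-04]), 'ft_force': array([-0.06167685,  0.37576151,  0.32625224]), 'moment': array([ 0.01233733,  0.06076865, -0.00777568]), 'width': 87.85222336526225}
side 509.4491311584281 509.4491311584281 322.0028136726911 193.36631463162612 [-0.15732049  0.          0.          0.          0.        ]
[[-8.16000e-01 -3.71000e-01  4.43000e-01  1.18260e+01]
 [-5.77000e-01  5.37000e-01 -6.15000e-01  6.24073e+02]
 [-1.00000e-02 -7.58000e-01 -6.53000e-01  8.05871e+02]
 [ 0.00000e+00  0.00000e+00  0.00000e+00  1.00000e+00]]
top 367.5840276352497 367.5840276352497 319.3424733407524 192.8410890323784 [0.02621722 0.         0.         0.         0.        ]
[[ 5.40000e-02 -9.78000e-01  2.04000e-01  3.17764e+02]
 [-9.99000e-01 -5.20000e-02  1.50000e-02 -7.96460e+01]
 [-4.00000e-03 -2.04000e-01 -9.79000e-01  9.66577e+02]
 [ 0.00000e+00  0.00000e+00  0.00000e+00  1.00000e+00]]
```

View pics/side0.png

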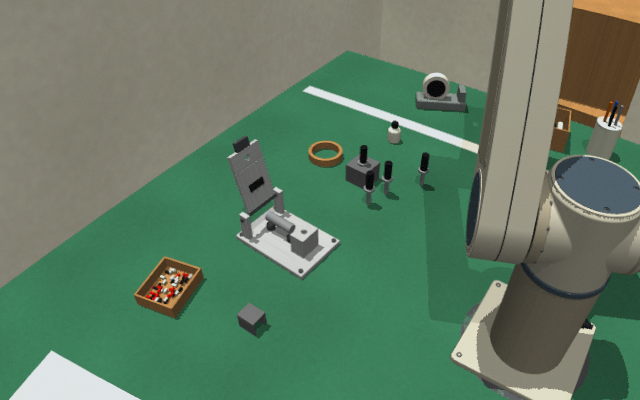

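View pics/top0.png

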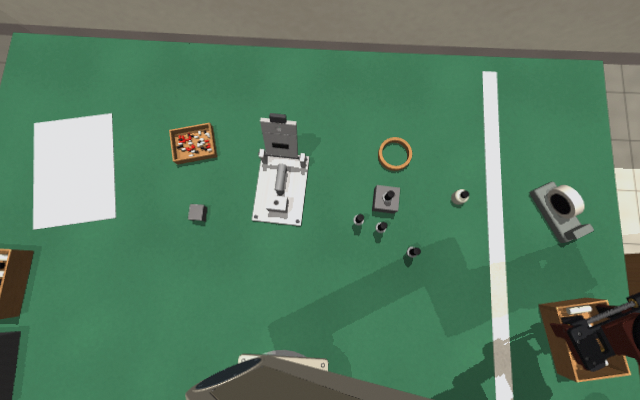

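The side view shows the saddle (252,318), the jig (285,235) and the stand with its pin (363,165). In the top view they are at (197,213), (281,185) and (387,198). Three look-alike pins stand nearer the robot. Next I'll zoom in and measure.

```bash
cat > h.py <<'E'
import numpy as np,cv2,pickle
def K(d): return np.array([[d["fx"],0,d["cx"]],[0,d["fy"],d["cy"]],[0,0,1]])
def rays(d,uv):
    uv=np.asarray(uv,float).reshape(-1,1,2)
    n=cv2.undistortPoints(uv,K(d),np.array(d["D"],float)).reshape(-1,2)
    T=np.array(d["cam_to_world"]); r=np.c_[n,np.ones(len(n))]
    return T[:3,3],r@T[:3,:3].T
def onplane(d,uv,z):
    o,r=rays(d,uv); return o+r*((z-o[2])/r[:,2])[:,None]
def cloud(d):
    h,w=d["range_z"].shape; u,v=np.meshgrid(np.arange(w),np.arange(h))
    o,r=rays(d,np.c_[u.ravel(),v.ravel()]); P=o+r*d["range_z"].reshape(-1,1)
    return P.reshape(h,w,3)
def proj(d,P):
    T=np.linalg.inv(np.array(d["cam_to_world"]));rv=cv2.Rodrigues(T[:3,:3])[0]
    return cv2.projectPoints(np.asarray(P,float).reshape(-1,1,3),rv,T[:3,3],K(d),np.array(d["D"],float))[0].reshape(-1,2)
def tri(ds,uvs):
    A=np.zeros((3,3));b=np.zeros(3)
    for d,uv in zip(ds,uvs):
        o,r=rays(d,[uv]);r=r[0]/np.linalg.norm(r[0]);M=np.eye(3)-np.outer(r,r);A+=M;b+=M@o
    return np.linalg.solve(A,b)
def load(n): return pickle.load(open(n,"rb"))
def grab(n,tag):
    from workcell import eyes
    d=eyes.get_image(n);pickle.dump(d,open(f"{n}{tag}.pkl","wb"));return d
def crop(d,x0,y0,x1,y1,s,fn):
    im=d["frame"][y0:y1,x0:x1,::-1]; cv2.imwrite(fn,cv2.resize(im,None,fx=s,fy=s,interpolation=cv2.INTER_CUBIC))
E
python3 - <<'E'
from h import *
s=load("side0.pkl");t=load("top0.pkl")
crop(s,220,130,360,280,5 if 0 else 4,"pics/s_jig.png")
a=t["frame"][105:230,180:420,::-1];cv2.imwrite("pics/t_all.png",cv2.resize(a,None,fx=3.3,fy=3.3,interpolation=cv2.INTER_CUBIC))
for n,d,pts in(("s",s,[(252,312),(280,220),(304,238),(363,165),(248,190)]),("t",t,[(196,211),(281,178),(277,205),(389,197),(379,192)])):
    C=cloud(d)
    for p in pts: print(n,p,C[p[1],p[0]].round(1))
E
```

```text
s (252, 312) [446.4 245.9  36.6]
s (280, 220) [543.7  39.7  56.2]
s (304, 238) [466.3  57.6  61.8]
s (363, 165) [ 501.9 -228.2   52.4]
s (248, 190) [609.2  58.3 121.5]
t (196, 211) [447.3 246.7  35.9]
t (281, 178) [540.3  33.8  57.5]
t (277, 205) [469.3  37.9  62.5]
t (389, 197) [ 498.2 -235.1   93.3]
t (379, 192) [ 519.1 -217.5   48.3]
```

View pics/s_jig.png

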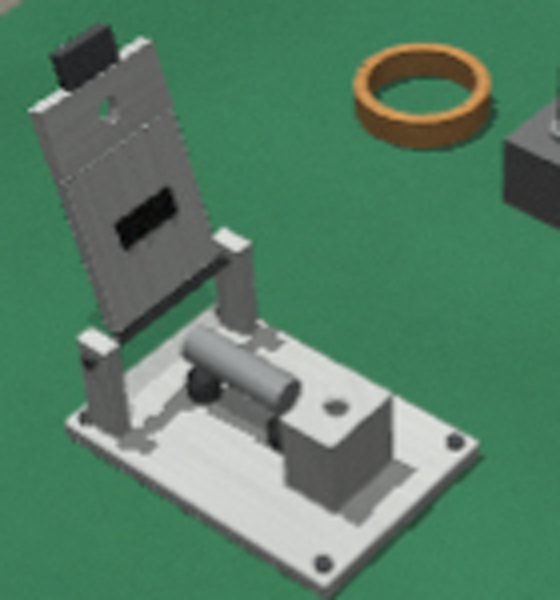

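View pics/t_all.png

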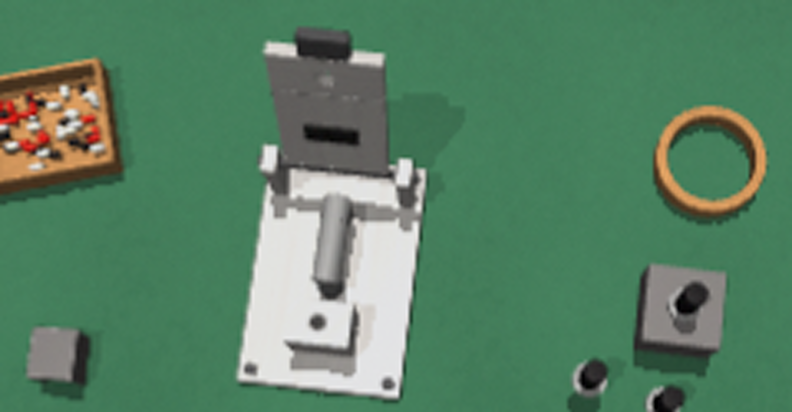

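```bash
python3 - <<'E'
from h import *
S={"s":load("side0.pkl"),"t":load("top0.pkl")}
def rect(P): 
    r=cv2.minAreaRect(P[:,:2].astype(np.float32)); b=cv2.boxPoints(r); 
    return np.round(r[0],1),np.round(r[1],1),round(r[2],1)
for n,d in S.items():
    C=cloud(d).reshape(-1,3); f=d["frame"].reshape(-1,3).astype(int); ok=d["range_z"].ravel()>0
    near=lambda x,y,r:ok&(np.hypot(C[:,0]-x,C[:,1]-y)<r)
    m=near(447,246,50)&(C[:,2]>30)&(C[:,2]<42); print(n,"saddle",m.sum(),C[m,2].mean().round(1),C[m].mean(0).round(1),rect(C[m]))
    m=near(467,42,45)&(C[:,2]>58)&(C[:,2]<66)&(C[:,0]<495); print("block",m.sum(),C[m].mean(0).round(1),rect(C[m]))
    m=near(520,40,140)&(C[:,2]>6)&(C[:,2]<18)&(f.min(1)>100); print("plate",m.sum(),C[m,2].mean().round(1),rect(C[m]))
    m=near(540,38,60)&(C[:,2]>50)&(C[:,2]<66)&(C[:,0]>500)&(C[:,0]<590); 
    P=C[m];mu=P.mean(0);u=np.linalg.svd(P-mu)[2][0];print("bar",m.sum(),mu.round(1),u.round(3),P[:,2].max(),P[:,0].min(),P[:,0].max())
    m=near(505,-225,55)&(C[:,2]>44)&(C[:,2]<54); print("stand",m.sum(),C[m,2].mean().round(1),rect(C[m]))
    m=near(500,-230,40)&(C[:,2]>57)&(f.max(1)<70); print("pin",m.sum(),C[m].mean(0).round(1),C[m].min(0).round(1),C[m].max(0).round(1))
    m=near(500,-230,40)&(C[:,2]>95); print("pintop",m.sum(),C[m].mean(0).round(1),C[m].min(0).round(1),C[m].max(0).round(1))
    m=near(620,40,90)&(C[:,2]>90); P=C[m]; mu=P.mean(0);V=np.linalg.svd(P-mu)[2];print("lid",m.sum(),mu.round(1),V.round(3).tolist(),P[:,2].max())
    hole={"s":(303.75,231.5),"t":(276.1,202.6)}[n]; print("hole",onplane(d,[hole],62).round(1))
for a,b in [((303.75,231.5),(276.1,202.6))]: print(tri([S["s"],S["t"]],[a,b]))
s=S["s"];t=S["t"]
a=s["frame"][295:340,225:280,::-1];cv2.imwrite("pics/s_sad.png",cv2.resize(a,None,fx=9,fy=9))
a=s["frame"][135:215,335:435,::-1];cv2.imwrite("pics/s_pin.png",cv2.resize(a,None,fx=7,fy=7))
E
```

```text
s saddle 354 35.6 [446.8 250.7  35.6] (array([447.7, 249.1]), array([41.5, 36.1]), 0.7)
block 288 [476.8  42.4  61.4] (array([477.1,  41.3]), array([54.1, 35.9]), 88.7)
plate 2381 11.4 (array([527.8,  39.3]), array([133.6, 191.6]), 86.0)
bar 240 [543.3  41.4  55.9] [-0.999  0.04  -0.009] 62.06662551855243 509.7118004923644 580.8712477358495
stand 336 49.3 (array([ 508.3, -235.4]), array([65.1, 63.4]), 88.4)
pin 118 [ 505.5 -231.7   83. ] [ 498.6 -244.5   57.8] [ 516.7 -224.3  101.3]
pintop 35 [ 507.9 -234.6   98.8] [ 500.6 -244.5   95.5] [ 517.  -226.2  101.3]
lid 1975 [618.4  37.5 156.1] [[-0.285, 0.028, -0.958], [-0.085, -0.996, -0.004], [-0.955, 0.08, 0.287]] 225.5123092060512
hole [[477.8  43.   62. ]]
t saddle 239 35.6 [446.3 247.2  35.6] (array([446.3, 248.1]), array([39.5, 39.6]), 1.7)
block 250 [477.2  41.3  61.6] (array([477.5,  41.4]), array([50.2, 34.5]), 86.9)
plate 2458 11.7 (array([526.7,  38.5]), array([129.8, 188.7]), 86.6)
bar 218 [544.2  36.5  56.2] [-0.998  0.061 -0.003] 62.507702786249865 509.67928363490535 579.8783211605848
stand 472 49.7 (array([ 506.7, -237.6]), array([60.7, 60.5]), 85.7)
pin 61 [ 503.6 -235.7   90.2] [ 497.6 -246.    57.9] [ 512.4 -229.1  101.8]
pintop 45 [ 506.6 -237.2   99. ] [ 497.6 -246.    95.2] [ 514.6 -229.1  102. ]
lid 1236 [618.7  31.9 161.8] [[-0.289, 0.01, -0.957], [0.048, 0.999, -0.004], [-0.956, 0.048, 0.29]] 226.08161705770306
hole [[475.3  40.7  62. ]]
[477.00258335  41.59958327  60.69202473]
```

View pics/s_sad.png

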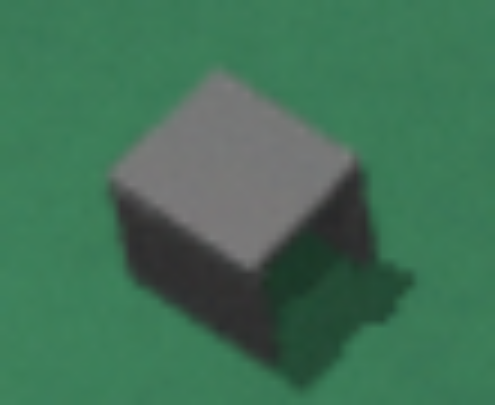

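View pics/s_pin.png

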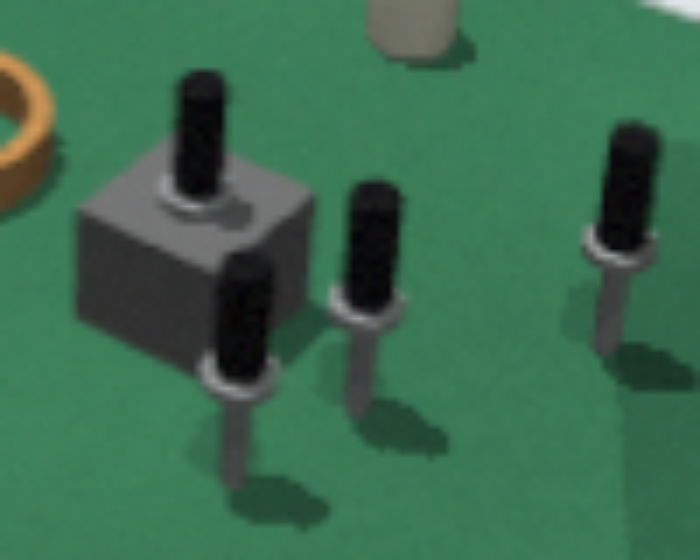

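```bash
cat > go.py <<'E'
import sys,numpy as np
from scipy.spatial.transform import Rotation as R
from workcell import ctrl
def st(x=None,y=None,z=None,yaw=None):
    o=ctrl.get_obs();M=R.from_rotvec(o["orientation"]).as_matrix();p=o["ee_pos"]
    print("t",round(o["t"],2),"p",p.round(1),"yaw",np.degrees(np.arctan2(M[1,0],M[0,0])).round(2),"zax",M[:,2].round(4),"w",round(o["width"],1),"F",o["ft_force"].round(1),"q",o["qpos"].round(2))
    if x is not None:
        a=np.radians(yaw);T=np.array([[np.cos(a),np.sin(a),0],[np.sin(a),-np.cos(a),0],[0,0,-1.]])
        print("tool delta",(M.T@(np.array([x,y,z])-p)).round(1),"turn",R.from_matrix(M.T@T).as_rotvec().round(4))
if __name__=="__main__": st(*map(float,sys.argv[1:]))
E
python3 go.py 447 248.5 180 1; python3 - <<'E'
from h import *
t=load("top0.pkl");C=cloud(t).reshape(-1,3);f=t["frame"].reshape(-1,3).astype(int)
m=(C[:,2]>70)&(C[:,2]<100)&(f.max(1)<70)&(C[:,0]>300)&(C[:,0]<600)&(C[:,1]<-100)&(C[:,1]>-380)
im=(m.reshape(400,640)*255).astype(np.uint8);n,l,s,c=cv2.connectedComponentsWithStats(im)
for i in range(1,n):
    if s[i,4]>5: P=C[(l==i).ravel()];print(s[i,4],P.mean(0).round(0),P[:,2].max())
E
```

```text
t 0.1 p [ 254.6 -570.2  185.2] yaw 24.05 zax [-5.0e-04  1.2e-03 -1.0e+00] w 88.0 F [-0.1  0.2  0.2] q [-1.17  0.42  1.63  0.    1.09 -0.02]
tool delta [ 509.4 -669.2    6.1] turn [-1.300e-03  2.000e-04  4.023e-01]
44 [ 504. -236.   93.] 99.93814719129193
46 [ 444. -166.   91.] 96.52819784132998
48 [ 429. -221.   92.] 97.48679272292793
55 [ 373. -299.   91.] 99.79321762836082
```

move_arm --pt "0 0 0 0 0 0.1" --pt "0 0 0 0 0 0.1" --pt "0 0 0 0 0 0.1" --pt "0 0 0 0 0 0.1" --hand -0.3

```text
t: 0.43
ee_pos: [254.0, -568.8, 183.2]
orientation: [-3.137, -0.009, 0.003]
ft_force: [1.0, 0.0, -0.5]
width: 64.8
```

```bash
python3 go.py 447 248.5 120 1
```

```text
t 0.43 p [ 254.  -568.8  183.2] yaw 0.33 zax [-0.002   0.0048 -1.    ] w 64.8 F [ 1.   0.  -0.5] q [-1.17  0.43  1.63  0.    1.09  0.4 ]
tool delta [ 197.8 -815.9   66.8] turn [-0.0048  0.002  -0.0118]
```

move_arm --pt "8 -38 0 0 0 0" --pt "8 -38 0 0 0 0" --pt "8 -38 0 0 0 0" --pt "8 -38 0 0 0 0" --pt "8 -38 0 0 0 0"

```text
t: 0.85
ee_pos: [293.0, -378.4, 181.0]
orientation: [-3.138, 0.014, 0.004]
ft_force: [0.3, -0.2, -0.2]
width: 57.4
```

move_arm --pt "10 -38 0 0 0 0" --pt "10 -38 0 0 0 0" --pt "10 -38 0 0 0 0" --pt "10 -38 0 0 0 0" --pt "10 -38 0 0 0 0"

```text
t: 1.27
ee_pos: [343.4, -179.2, 180.7]
orientation: [-3.136, 0.021, 0.006]
ft_force: [0.4, -0.3, -0.4]
width: 57.3
```

```bash
python3 go.py 447 248.5 120 1
```

```text
t 1.27 p [ 343.4 -179.2  180.7] yaw -0.75 zax [-0.0038  0.0053 -1.    ] w 57.3 F [ 0.4 -0.3 -0.4] q [-0.51  0.07  2.12  0.    0.95  1.07]
tool delta [  98.3 -428.7   62.6] turn [-0.0053  0.0038 -0.0306]
```

move_arm --pt "10 -38 0 0 0 -0.006" --pt "10 -38 0 0 0 -0.006" --pt "10 -38 0 0 0 -0.006" --pt "10 -38 0 0 0 -0.006" --pt "10 -38 0 0 0 -0.006"

```text
t: 1.68
ee_pos: [392.9, 20.4, 181.9]
orientation: [-3.136, -0.025, 0.004]
ft_force: [1.4, -0.4, -0.3]
width: 57.1
```

move_arm --pt "10 -38 5 0 0 0" --pt "10 -38 5 0 0 0" --pt "10 -38 5 0 0 0" --pt "10 -38 10 0 0 0" --pt "8 -38 10 0 0 0"

```text
t: 2.1
ee_pos: [438.2, 221.0, 149.0]
orientation: [-3.135, -0.029, -0.004]
ft_force: [0.6, -1.7, 0.9]
width: 56.8
```

```bash
python3 go.py 447 248.5 70 1
```

```text
t 2.1 p [438.2 221.  149. ] yaw 1.06 zax [ 0.0026  0.0061 -1.    ] w 56.8 F [ 0.6 -1.7  0.9] q [0.44 0.28 1.96 0.01 0.91 1.99]
tool delta [  9.1 -26.9  79.2] turn [-0.006  -0.0027  0.0011]
```

move_arm --pt "4 -14 20 -0.006 -0.003 0" --pt "4 -12 20 0 0 0" --pt "1 -1 20 0 0 0" --pt "0 0 15 0 0 0" --pt "0 0 0 0 0 0"

```text
t: 2.52
ee_pos: [447.9, 259.5, 69.2]
orientation: [-3.139, -0.045, -0.003]
ft_force: [-1.0, -0.4, 0.4]
width: 57.0
```

```bash
python3 go.py 447 248.5 5 1
```

```text
t 2.52 p [447.9 259.5  69.2] yaw 1.64 zax [ 0.0016  0.0018 -1.    ] w 57.0 F [-1.  -0.4  0.4] q [0.5  0.44 1.94 0.   0.75 2.04]
tool delta [-1.4 11.  64.2] turn [-0.0018 -0.0017  0.0112]
```

move_arm --pt "-1 8 10 0 0 0.01" --pt "0 3 10 0 0 0" --pt "0 0 5 0 0 0" --pt "0 0 0 0 0 0"

```text
t: 2.85
ee_pos: [447.0, 248.1, 43.5]
orientation: [-3.14, -0.029, -0.001]
ft_force: [-0.5, 0.2, -0.9]
width: 57.1
```

```bash
python3 go.py 447 248.5 5 1; python3 - <<'E'
from h import *
d=grab("side","1");crop(d,200,220,320,360,4,"pics/s1.png")
E
```

```text
t 2.85 p [447.  248.1  43.5] yaw 1.07 zax [ 4.0e-04  1.3e-03 -1.0e+00] w 57.1 F [-0.5  0.2 -0.9] q [0.48 0.48 1.97 0.   0.69 2.03]
tool delta [-0.  -0.4 38.5] turn [-0.0013 -0.0004  0.0012]
```

View pics/s1.png

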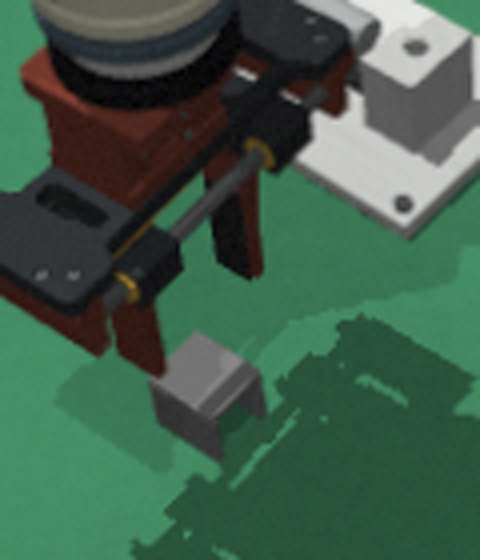

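```bash
python3 - <<'E'
from h import *
d=load("side1.pkl")
for p in [(160,372),(140,350),(122,358),(250,280),(222,262),(262,272),(205,415)]:
    print(p,onplane(d,[(200+p[0]/4,220+p[1]/4)],43.5).round(0))
print(proj(d,[[447,248,43.5],[447,277,43.5],[447,219,43.5]]))
E
```

```text
(160, 372) [[459. 264.  44.]]
(140, 350) [[475. 260.  44.]]
(122, 358) [[479. 268.  44.]]
(250, 280) [[460. 199.  44.]]
(222, 262) [[478. 198.  44.]]
(262, 272) [[458. 192.  44.]]
(205, 415) [[427. 270.  44.]]
[[250.60454272 310.37680648]
 [240.08999684 321.01791972]
 [260.79223078 300.05336736]]
```

```bash
python3 - <<'E'
from h import *
d=load("side1.pkl");C=cloud(d)
for x,y in [(160,365),(150,340),(130,340),(250,270),(235,240),(225,250),(205,375)]:
    u,v=200+x//4,220+y//4; print((u,v),C[v,u].round(0),d["frame"][v,u])
t=grab("top","1");crop(t,150,120,290,250,5,"pics/t1.png")
E
```

```text
(240, 311) [436. 281.  87.] [47 24 16]
(237, 305) [435. 286. 110.] [48 23 22]
(232, 305) [450. 285.  97.] [53 26 25]
(262, 287) [440. 218.  86.] [33 24 23]
(258, 280) [445. 220. 105.] [18 17 16]
(256, 282) [453. 219.  92.] [20 20 19]
(251, 313) [447. 249.  36.] [115 116 115]
```

View pics/t1.png

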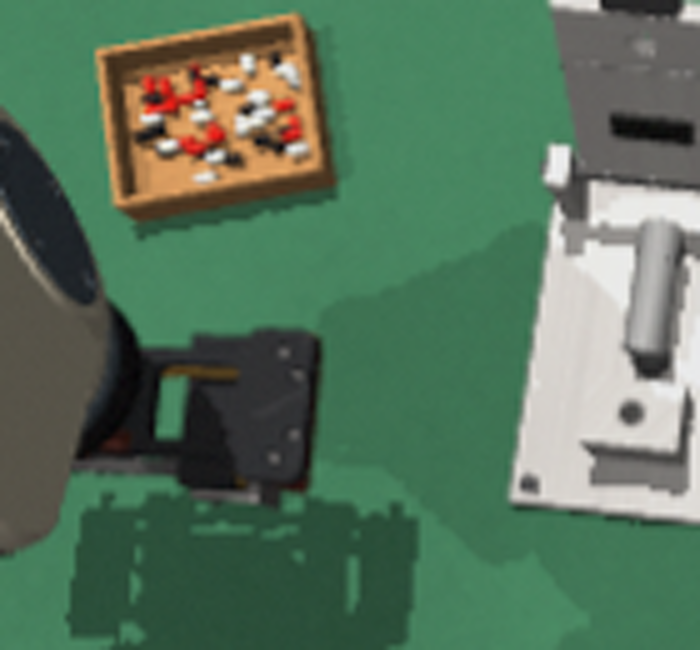

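```bash
python3 - <<'E'
from h import *
d=load("side1.pkl");C=cloud(d)
for v in range(296,322,2): print(v,[tuple(C[v,u].round(0).astype(int)) for u in (234,237,239,241)], d["frame"][v,239])
print()
for v in range(262,296,3): print(v,[tuple(C[v,u].round(0).astype(int)) for u in (256,259,262,265)], d["frame"][v,262])
E
```

```text
296 [(np.int64(417), np.int64(303), np.int64(166)), (np.int64(436), np.int64(281), np.int64(129)), (np.int64(513), np.int64(214), np.int64(0)), (np.int64(511), np.int64(211), np.int64(0))] [ 56 101  72]
298 [(np.int64(436), np.int64(288), np.int64(131)), (np.int64(438), np.int64(281), np.int64(122)), (np.int64(512), np.int64(216), np.int64(-2)), (np.int64(506), np.int64(216), np.int64(1))] [48 90 63]
300 [(np.int64(437), np.int64(288), np.int64(125)), (np.int64(436), np.int64(283), np.int64(120)), (np.int64(507), np.int64(221), np.int64(0)), (np.int64(504), np.int64(218), np.int64(-1))] [48 65 46]
302 [(np.int64(439), np.int64(287), np.int64(117)), (np.int64(436), np.int64(284), np.int64(115)), (np.int64(436), np.int64(280), np.int64(111)), (np.int64(501), np.int64(222), np.int64(-1))] [49 47 35]
304 [(np.int64(444), np.int64(285), np.int64(105)), (np.int64(435), np.int64(286), np.int64(113)), (np.int64(435), np.int64(281), np.int64(108)), (np.int64(498), np.int64(226), np.int64(-1))] [42 24 18]
306 [(np.int64(444), np.int64(286), np.int64(100)), (np.int64(437), np.int64(285), np.int
[... 3228 characters left out ...]
p.int64(439), np.int64(219), np.int64(91)), (np.int64(438), np.int64(212), np.int64(84))] [30 12 12]
289 [(np.int64(497), np.int64(181), np.int64(1)), (np.int64(492), np.int64(178), np.int64(2)), (np.int64(440), np.int64(218), np.int64(80)), (np.int64(483), np.int64(169), np.int64(-1))] [17 22 20]
292 [(np.int64(493), np.int64(186), np.int64(0)), (np.int64(487), np.int64(183), np.int64(2)), (np.int64(483), np.int64(179), np.int64(0)), (np.int64(476), np.int64(177), np.int64(3))] [ 56 119  85]
295 [(np.int64(488), np.int64(191), np.int64(-1)), (np.int64(483), np.int64(188), np.int64(-1)), (np.int64(479), np.int64(184), np.int64(-1)), (np.int64(474), np.int64(180), np.int64(-2))] [ 56 117  84]
```

move_arm --pt "0 0 12 0 0 0" --pt "0 0 10 0 0 0" --pt "0 0 6 0 0 0" --pt "0 0 0 0 0 0" --pt "0 0 0 0 0 0"

```text
t: 3.37
ee_pos: [449.5, 249.6, 15.3]
orientation: [-3.138, -0.03, -0.008]
ft_force: [0.7, -1.1, 0.2]
width: 57.0
```

```bash
python3 go.py 447 248.5 5 1; python3 - <<'E'
from h import *
d=grab("side","2");crop(d,200,220,320,360,4,"pics/s2.png")
C=cloud(d)
for v in range(306,330,2): print(v,[C[v,u].round(0).tolist() for u in (234,237,239,241)], d["frame"][v,239])
E
```

```text
t 3.37 p [449.5 249.6  15.3] yaw 1.08 zax [ 0.0053  0.0039 -1.    ] w 57.0 F [ 0.7 -1.1  0.2] q [0.48 0.53 1.97 0.   0.63 2.03]
tool delta [-2.5  1.1 10.2] turn [-0.0038 -0.0053  0.0014]
306 [[439.0, 289.0, 108.0], [415.0, 302.0, 141.0], [438.0, 280.0, 98.0], [494.0, 230.0, 0.0]] [47 87 62]
308 [[439.0, 290.0, 103.0], [438.0, 285.0, 99.0], [439.0, 280.0, 92.0], [491.0, 233.0, 0.0]] [52 61 44]
310 [[12.0, 624.0, 806.0], [439.0, 285.0, 92.0], [438.0, 281.0, 89.0], [466.0, 255.0, 37.0]] [50 38 28]
312 [[443.0, 289.0, 87.0], [438.0, 287.0, 90.0], [437.0, 284.0, 86.0], [465.0, 256.0, 34.0]] [49 25 21]
314 [[448.0, 286.0, 74.0], [439.0, 287.0, 83.0], [438.0, 283.0, 79.0], [440.0, 278.0, 72.0]] [49 24 21]
316 [[450.0, 286.0, 66.0], [441.0, 286.0, 74.0], [438.0, 284.0, 74.0], [437.0, 280.0, 70.0]] [50 28 23]
318 [[450.0, 286.0, 60.0], [442.0, 287.0, 68.0], [437.0, 286.0, 71.0], [438.0, 281.0, 64.0]] [48 24 19]
320 [[450.0, 287.0, 56.0], [442.0, 287.0, 63.0], [439.0, 285.0, 63.0], [439.0, 281.0, 58.0]] [48 24 21]
322 [[480.0, 266.0, 0.0], [444.0, 287.0, 54.0], [438.0, 287.0, 59.0], [438.0, 283.0, 54.0]] [49 24 21]
324 [[478.0, 268.0, -2.0], [472.0, 266.0, -0.0], [467.0, 265.0, 4.0], [460.0, 266.0, 10.0]] [51 65 57]
326 [[474.0, 272.0, -1.0], [471.0, 268.0, -3.0], [467.0, 266.0, -2.0], [461.0, 267.0, 4.0]] [ 57 114  82]
328 [[471.0, 276.0, -1.0], [466.0, 272.0, -1.0], [463.0, 270.0, -0.0], [460.0, 268.0, -0.0]] [ 57 121  87]
```

View pics/s2.png

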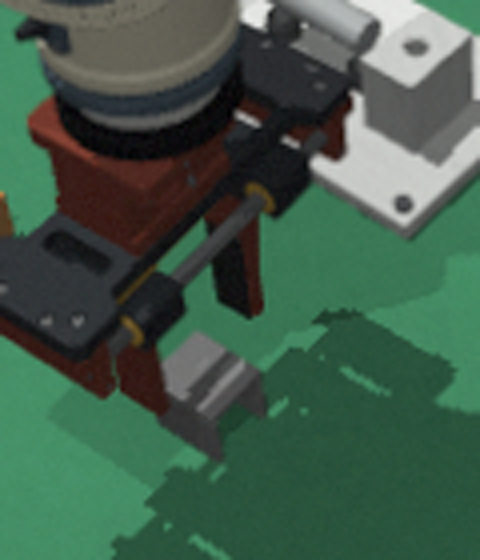

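```bash
python3 - <<'E'
from workcell import ctrl
print(ctrl.hold_point_z,[a for a in dir(ctrl) if a[0]!='_'])
E
```

```text
18.700000000000003 ['Unreachable', 'close_job', 'get_obs', 'hold_point_z']
```

move_arm --pt "-2 1 7 -0.004 -0.005 0" --pt "0 0 3 0 0 0" --pt "0 0 0 0 0 0" --pt "0 0 0 0 0 0"

```text
t: 3.75
ee_pos: [447.5, 248.7, 4.6]
orientation: [3.141, 0.03, 0.0]
ft_force: [-0.0, 0.4, 0.0]
width: 57.1
```

```bash
python3 go.py 447 248.5 3 1; python3 - <<'E'
from h import *
d=grab("side","3");crop(d,200,220,320,360,4,"pics/s3.png")
d=grab("top","3");C=cloud(d)
crop(d,150,150,290,250,5,"pics/t3.png")
E
```

```text
t 3.75 p [447.5 248.7   4.6] yaw 1.09 zax [ 3.e-04 -4.e-04 -1.e+00] w 57.1 F [-0.   0.4  0. ] q [ 0.48  0.55  1.97 -0.    0.61  2.04]
tool delta [-0.5  0.2  1.6] turn [ 0.0004 -0.0003  0.0015]
```

View pics/s3.png

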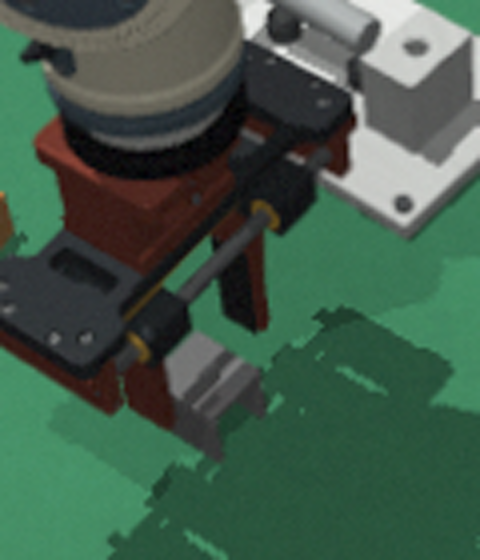

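```bash
python3 - <<'E'
from h import *
d=load("side3.pkl");C=cloud(d)
for n,(x,y) in dict(bush=(140,345),bush2=(265,215),box=(175,320),plate=(80,300),plateedge=(80,360),redlow=(60,380),fing=(150,415),rod=(210,270),finR=(255,320),finRin=(235,305),redblk=(120,220)).items():
    u,v=200+x//4,220+y//4; print(n,(u,v),C[v,u].round(0))
print(proj(d,[[437,275,5],[457,275,5],[437,220,5],[457,220,5],[437,275,42],[437,220,42]]).round(0))
E
```

```text
bush (235, 306) [417. 305. 142.]
bush2 (266, 273) [424. 219. 137.]
box (243, 300) [416. 287. 140.]
plate (220, 295) [438. 313. 164.]
plateedge (220, 310) [416. 336. 166.]
redlow (215, 315) [441. 330. 126.]
fing (237, 323) [444. 287.  52.]
rod (252, 287) [423. 256. 137.]
finR (263, 300) [ 12. 624. 806.]
finRin (258, 296) [450. 221.  56.]
redblk (230, 275) [433. 289. 193.]
[[247. 335.]
 [239. 330.]
 [266. 315.]
 [258. 310.]
 [245. 323.]
 [265. 303.]]
```

View pics/t3.png

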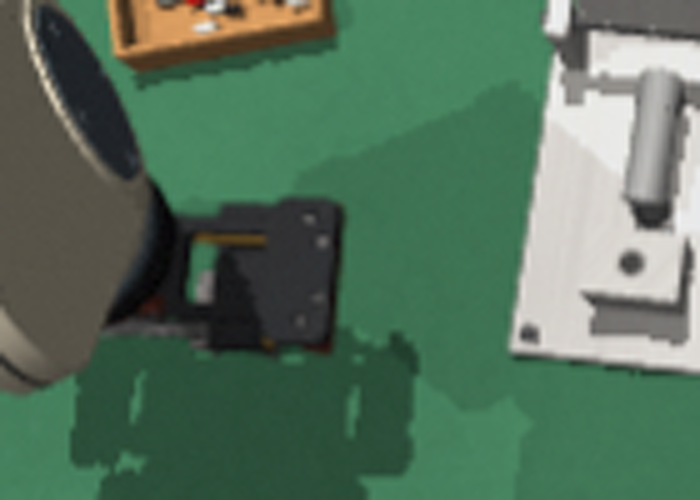

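The visible fingertips sit about 37 mm above the reported TCP, and the body is about 40 mm above its expected height. It looks like a tool-length offset, so I'll trust the cameras, descend in small steps and watch the force.

move_arm --pt "0 0 8 0 0 0" --pt "0 0 7 0 0 0" --pt "0 0 4 0 0 0" --pt "0 0 0 0 0 0"

```text
t: 4.18
ee_pos: [448.2, 249.0, -15.5]
orientation: [-3.141, -0.03, -0.003]
ft_force: [-0.3, -0.0, 1.3]
width: 56.9
```

```bash
python3 go.py 447 248.5 -30 1; python3 - <<'E'
from h import *
d=grab("side","4");crop(d,200,220,320,360,4,"pics/s4.png");C=cloud(d)
for v in range(300,340,2): print(v,[C[v,u].round(0).tolist() for u in (239,241,243)], d["frame"][v,241])
E
```

```text
t 4.18 p [448.2 249.  -15.5] yaw 1.09 zax [ 2.1e-03  5.0e-04 -1.0e+00] w 56.9 F [-0.3 -0.   1.3] q [ 0.48  0.59  1.98 -0.    0.57  2.04]
tool delta [-1.3  0.5 14.5] turn [-0.0005 -0.0021  0.0015]
300 [[431.0, 283.0, 124.0], [428.0, 281.0, 125.0], [502.0, 215.0, -2.0]] [24 27 26]
302 [[429.0, 286.0, 123.0], [426.0, 284.0, 123.0], [424.0, 281.0, 123.0]] [23 27 28]
304 [[425.0, 290.0, 125.0], [421.0, 288.0, 126.0], [419.0, 286.0, 126.0]] [31 33 36]
306 [[422.0, 293.0, 125.0], [419.0, 291.0, 125.0], [416.0, 290.0, 126.0]] [28 33 34]
308 [[419.0, 296.0, 125.0], [417.0, 293.0, 124.0], [416.0, 290.0, 122.0]] [29 30 32]
310 [[417.0, 299.0, 125.0], [415.0, 296.0, 122.0], [417.0, 290.0, 115.0]] [22 25 26]
312 [[414.0, 302.0, 125.0], [414.0, 297.0, 120.0], [415.0, 293.0, 114.0]] [16 17 21]
314 [[415.0, 302.0, 119.0], [416.0, 297.0, 112.0], [414.0, 294.0, 110.0]] [18 19 22]
316 [[415.0, 303.0, 114.0], [415.0, 298.0, 108.0], [455.0, 262.0, 35.0]] [32 33 34]
318 [[415.0, 303.0, 109.0], [436.0, 282.0, 67.0], [453.0, 264.0, 33.0]] [48 28 22]
320 [[436.0, 288.0, 68.0], [436.0, 283.0, 63.0], [453.0, 265.0, 28.0]] [48 21 12]
322 [[436.0, 289.0, 64.0], [437.0, 283.0, 56.0], [437.0, 279.0, 52.0]] [50 24 18]
324 [[437.0, 288.0, 56.0], [436.0, 286.0, 54.0], [436.0, 281.0, 48.0]] [49 25 20]
326 [[440.0, 287.0, 45.0], [437.0, 285.0, 45.0], [437.0, 281.0, 41.0]] [48 26 20]
328 [[441.0, 287.0, 38.0], [437.0, 286.0, 41.0], [437.0, 282.0, 36.0]] [52 28 22]
330 [[443.0, 287.0, 30.0], [437.0, 287.0, 35.0], [437.0, 283.0, 31.0]] [49 24 19]
332 [[445.0, 287.0, 22.0], [438.0, 287.0, 29.0], [436.0, 284.0, 27.0]] [51 37 29]
334 [[453.0, 281.0, 1.0], [451.0, 278.0, 0.0], [448.0, 276.0, 0.0]] [51 97 72]
336 [[450.0, 284.0, 1.0], [447.0, 282.0, 2.0], [444.0, 280.0, 2.0]] [31 65 47]
338 [[448.0, 287.0, 0.0], [444.0, 285.0, 1.0], [442.0, 283.0, 0.0]] [28 63 44]
```

View pics/s4.png

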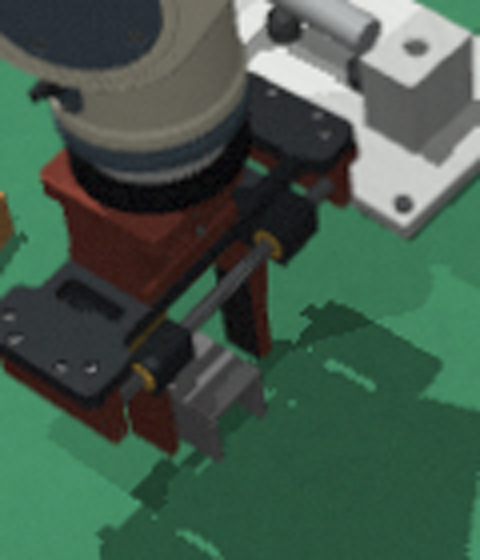

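move_arm --pt "-1 0 6 0 -0.002 0" --pt "0 0 5 0 0 0" --pt "0 0 2 0 0 0" --pt "0 0 0 0 0 0"

```text
t: 4.57
ee_pos: [447.1, 249.0, -29.8]
orientation: [-3.141, -0.03, 0.0]
ft_force: [0.3, 0.4, 0.9]
width: 56.9
```

move_arm --pt "0 0 0 0 0 0" --pt "0 0 0 0 0 0" --pt "0 0 0 0 0 0" --pt "0 0 0 0 0 0" --pt "0 0 0 0 0 0" --hand 0.4

```text
t: 4.98
ee_pos: [447.3, 249.1, -29.7]
orientation: [-3.141, -0.03, 0.0]
ft_force: [-0.4, -0.3, -0.8]
width: 35.4
```

```bash
python3 go.py 447 248.5 -30 1
```

```text
t 4.98 p [447.3 249.1 -29.7] yaw 1.09 zax [-2.e-04  5.e-04 -1.e+00] w 35.4 F [-0.4 -0.3 -0.8] q [0.48 0.62 1.98 0.   0.55 2.04]
tool delta [-0.3  0.6  0.3] turn [-0.0005  0.0002  0.0015]
```

move_arm --pt "0 0 -15 0 0 0" --pt "0 0 -25 0 0 0" --pt "0 0 -25 0 0 0" --pt "0 0 -20 0 0 0" --pt "0 0 0 0 0 0"

```text
t: 5.4
ee_pos: [446.0, 248.3, 57.4]
orientation: [3.14, 0.03, -0.006]
ft_force: [1.2, -0.1, 0.4]
width: 34.9
```

```bash
python3 go.py 545 37.7 60 -3.7; python3 - <<'E'
from h import *
d=grab("side","5");crop(d,200,180,340,320,4,"pics/s5.png")
E
```

```text
t 5.4 p [446.  248.3  57.4] yaw 1.09 zax [-0.0037 -0.0014 -1.    ] w 34.9 F [ 1.2 -0.1  0.4] q [0.48 0.46 1.96 0.   0.73 2.04]
tool delta [ 95.  212.5  -2.7] turn [0.0014 0.0036 0.0836]
```

View pics/s5.png

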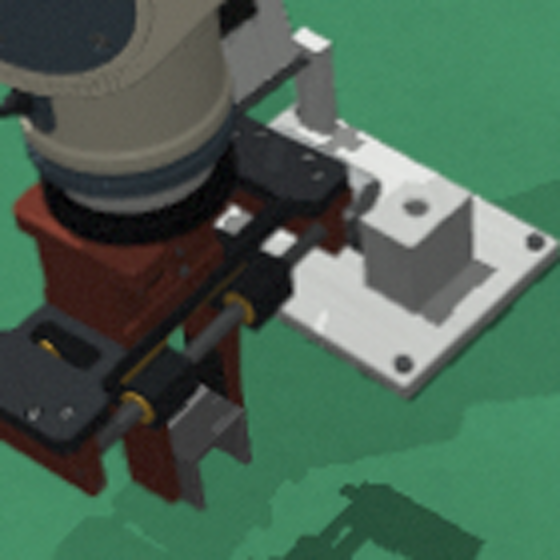

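move_arm --pt "12 25 0 0 0 0.02" --pt "14 34 0 0 0 0.02" --pt "16 34 0 0 0 0.02" --pt "16 34 0 0 0 0.02" --pt "14 34 0 0 0 0.004"

```text
t: 5.87
ee_pos: [512.8, 85.7, 52.3]
orientation: [3.139, -0.09, -0.01]
ft_force: [1.3, 0.3, -0.4]
width: 34.8
```

```bash
python3 go.py 545 37.7 60 -3.7
```

```text
t 5.87 p [512.8  85.7  52.3] yaw -3.27 zax [-0.0065 -0.001  -1.    ] w 34.8 F [ 1.3  0.3 -0.4] q [ 0.14  0.48  1.94 -0.    0.73  1.77]
tool delta [34.8 46.1 -7.9] turn [0.0014 0.0064 0.0075]
```

move_arm --pt "12 15 -8 0.001 0.006 0.007" --pt "12 14 -2 0 0 0" --pt "5 8 -2 0 0 0" --pt "2 3 0 0 0 0" --pt "0 0 0 0 0 0"

```text
t: 6.28
ee_pos: [540.3, 34.6, 58.4]
orientation: [3.138, -0.114, -0.012]
ft_force: [-0.9, -0.3, -1.0]
width: 35.0
```

```bash
python3 go.py 545 37.7 60 -3.7;python3 - <<'E'
from h import *
d=grab("side","6");crop(d,220,140,360,290,4,"pics/s6.png")
d=grab("top","6");crop(d,230,100,340,230,4,"pics/t6.png")
E
```

```text
t 6.28 p [540.3  34.6  58.4] yaw -4.17 zax [-0.0079 -0.0017 -1.    ] w 35.0 F [-0.9 -0.3 -1. ] q [ 0.04  0.49  1.89 -0.    0.77  1.69]
tool delta [ 4.4 -3.4 -1.7] turn [ 0.0022  0.0078 -0.0083]
```

View pics/s6.png

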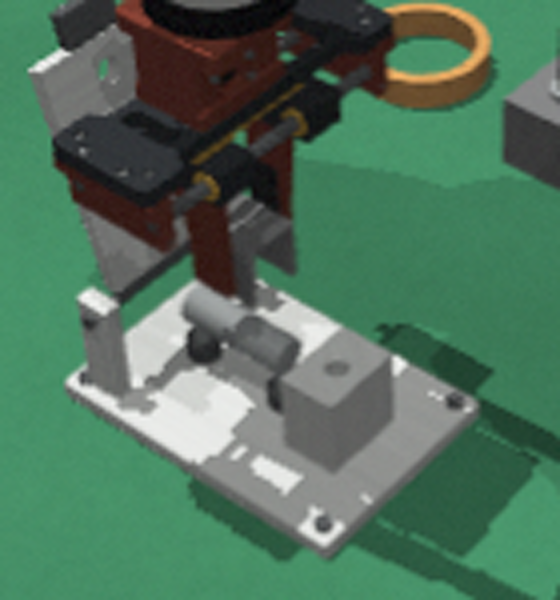

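View pics/t6.png

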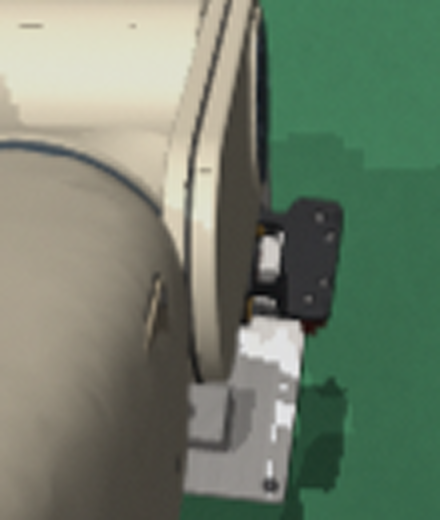

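```bash
python3 - <<'E'
from h import *
d=load("side6.pkl");im=d["frame"][185:222,265:300,::-1];cv2.imwrite("pics/s6z.png",cv2.resize(im,None,fx=16,fy=16,interpolation=cv2.INTER_CUBIC))
C=cloud(d)
for v,u in [(197,291),(203,293),(195,285),(200,290),(192,284)]: print(u,v,C[v,u].round(0))
E
```

```text
291 197 [522.  25. 121.]
293 203 [520.  21. 103.]
285 195 [533.  29. 124.]
290 200 [527.  22. 108.]
284 192 [541.  23. 125.]
```

View pics/s6z.png

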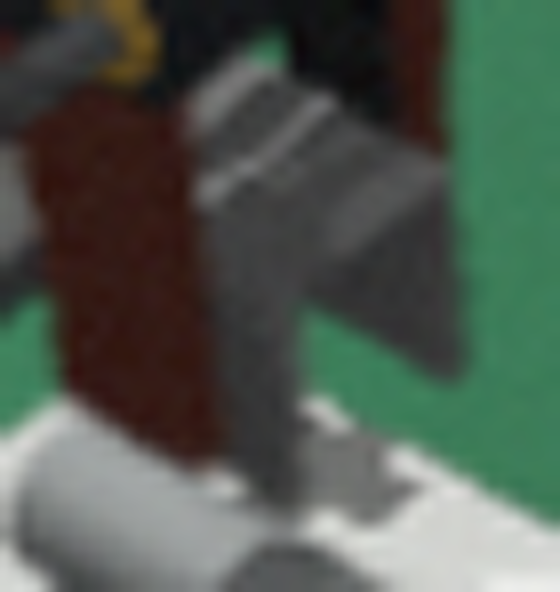

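```bash
python3 - <<'E'
from h import *
d=load("side6.pkl")
print(onplane(d,[(292.8,195)],124.3),onplane(d,[(293.6,208.8)],88.3), onplane(d,[(265+283/16,185+510/16)],88.3))
# expected given tcp 540.3,34.6,yaw -4.2 saddle
a=np.radians(-4.2);X=np.array([np.cos(a),np.sin(a)]);Y=np.array([-X[1],X[0]])
c=np.array([540.3,34.6]);print(c-20*X-17.5*Y,c-20*X+17.5*Y)
print("bar",proj(d,[[510,40,59],[510,40,48]]))
E
```

```text
[[520.27215879  20.13290246 124.3       ]] [[518.79348031  22.10491706  88.3       ]] [[522.23243215  54.34262663  88.3       ]]
[519.07204201  18.61176059] [521.63537891  53.51776729]
bar [[292.3614179  225.45436383]
 [292.61500681 229.18182277]]
```

move_arm --pt "4 -3 0 0.002 0.007 -0.006" --pt "0 0 0 0 0 0" --pt "0 0 0 0 0 0"

```text
t: 6.63
ee_pos: [542.4, 41.2, 57.6]
orientation: [-3.14, 0.097, 0.004]
ft_force: [0.0, 0.5, -0.0]
width: 35.0
```

```bash
python3 go.py 545 37.6 0 -3.7
```

```text
t 6.63 p [542.4  41.2  57.6] yaw -3.53 zax [-2.7e-03  3.0e-04 -1.0e+00] w 35.0 F [ 0.   0.5 -0. ] q [0.05 0.49 1.89 0.   0.76 1.69]
tool delta [ 3.   3.4 57.6] turn [-0.0001  0.0027  0.003 ]
```

move_arm --pt "3 3 6 0 0.003 0.003" --pt "0 0 8 0 0 0" --pt "0 0 6 0 0 0" --pt "0 0 0 0 0 0" --pt "0 0 0 0 0 0"

```text
t: 7.05
ee_pos: [544.8, 39.5, 35.2]
orientation: [-3.14, 0.097, -0.0]
ft_force: [-0.1, -0.6, -0.7]
width: 34.9
```

```bash
python3 go.py 545 37.6 0 -3.7
```

```text
t 7.05 p [544.8  39.5  35.2] yaw -3.55 zax [ 3.e-04  2.e-04 -1.e+00] w 34.9 F [-0.1 -0.6 -0.7] q [0.05 0.53 1.89 0.   0.72 1.68]
tool delta [ 0.3  1.9 35.2] turn [-0.0002 -0.0003  0.0026]
```

move_arm --pt "0 3 0 0 0 0.002" --pt "0 0 0 0 0 0" --pt "0 0 0 0 0 0"

```text
t: 7.3
ee_pos: [544.2, 36.1, 34.7]
orientation: [-3.14, 0.101, 0.001]
ft_force: [0.1, 0.6, 0.1]
width: 35.3
```

```bash
python3 go.py 545 37.6 0 -3.7;  python3 - <<'E'
from h import *
d=grab("side","7");im=d["frame"][170:250,250:350,::-1];cv2.imwrite("pics/s7.png",cv2.resize(im,None,fx=7,fy=7,interpolation=cv2.INTER_CUBIC))
E
```

```text
t 7.3 p [544.2  36.1  34.7] yaw -3.69 zax [-9.e-04  1.e-04 -1.e+00] w 35.3 F [0.1 0.6 0.1] q [0.04 0.53 1.89 0.   0.72 1.68]
tool delta [ 0.8 -1.6 34.7] turn [-0.      0.0009  0.0002]
```

View pics/s7.png

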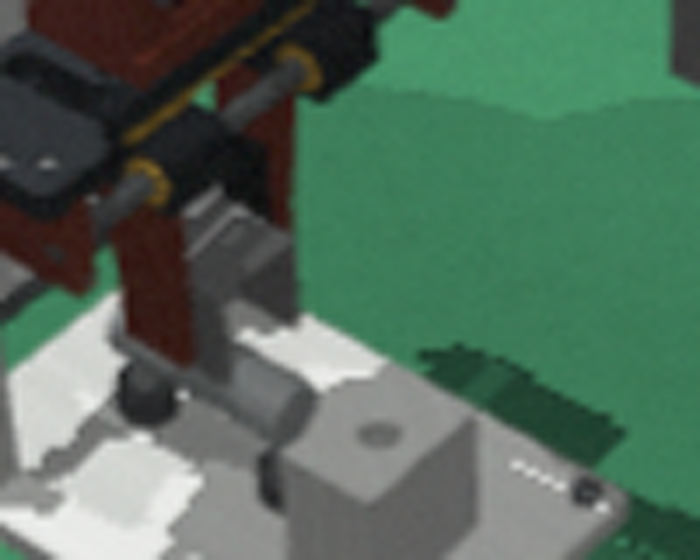

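move_arm --pt "1 -1.3 0 0 0 0" --pt "0 0 0 0 0 0" --pt "0 0 0 0 0 0" --pt "0 0 0 0 0 0"

```text
t: 7.68
ee_pos: [546.0, 37.3, 35.5]
orientation: [-3.14, 0.102, -0.001]
ft_force: [0.2, -0.6, -0.5]
width: 34.8
```

```bash
python3 go.py 545 37.6 0 -3.7
```

```text
t 7.68 p [546.   37.3  35.5] yaw -3.71 zax [ 6.e-04  1.e-04 -1.e+00] w 34.8 F [ 0.2 -0.6 -0.5] q [0.05 0.53 1.89 0.   0.72 1.68]
tool delta [-1.1 -0.2 35.5] turn [-0.0002 -0.0006 -0.0001]
```

move_arm --pt "-0.5 0 6 0 0 0" --pt "0 0 6 0 0 0" --pt "0 0 5 0 0 0" --pt "0 0 0 0 0 0"

```text
t: 8.02
ee_pos: [545.7, 37.5, 17.1]
orientation: [-3.14, 0.101, -0.002]
ft_force: [0.2, 0.2, -0.0]
width: 34.7
```

```bash
python3 go.py 545 37.6 0 -3.7
```

```text
t 8.02 p [545.7  37.5  17.1] yaw -3.7 zax [ 1.5e-03  2.0e-04 -1.0e+00] w 34.7 F [ 0.2  0.2 -0. ] q [0.05 0.56 1.9  0.   0.68 1.68]
tool delta [-0.7 -0.1 17.1] turn [-0.0003 -0.0015  0.    ]
```

move_arm --pt "-0.5 0 6 0 -0.001 0" --pt "0 0 5 0 0 0" --pt "0 0 4 0 0 0" --pt "0 0 0 0 0 0"

```text
t: 8.35
ee_pos: [544.5, 37.5, -0.4]
orientation: [-3.14, 0.101, 0.002]
ft_force: [-0.3, -0.5, -0.4]
width: 35.0
```

```bash
python3 go.py 545 37.6 -1 -3.7
```

```text
t 8.35 p [ 5.445e+02  3.750e+01 -4.000e-01] yaw -3.7 zax [-1.3e-03  2.0e-04 -1.0e+00] w 35.0 F [-0.3 -0.5 -0.4] q [0.05 0.59 1.9  0.   0.65 1.68]
tool delta [ 0.5 -0.2  0.6] turn [-0.0001  0.0013  0.0001]
```

move_arm --pt "0.3 0 1.5 0 0.001 0" --pt "0 0 0.5 0 0 0" --pt "0 0 0 0 0 0"

```text
t: 8.6
ee_pos: [544.8, 37.5, -2.5]
orientation: [-3.14, 0.101, 0.001]
ft_force: [-2.7, -0.5, 4.7]
width: 34.6
```

```bash
python3 go.py 545 37.6 -1 -3.7; python3 - <<'E'
from h import *
d=grab("side","8");im=d["frame"][170:250,250:350,::-1];cv2.imwrite("pics/s8.png",cv2.resize(im,None,fx=7,fy=7,interpolation=cv2.INTER_CUBIC))
E
```

```text
t 8.6 p [544.8  37.5  -2.5] yaw -3.7 zax [-5.e-04  1.e-04 -1.e+00] w 34.6 F [-2.7 -0.5  4.7] q [0.05 0.6  1.9  0.   0.65 1.68]
tool delta [ 0.1 -0.1 -1.5] turn [-0.0001  0.0005  0.0001]
```

View pics/s8.png

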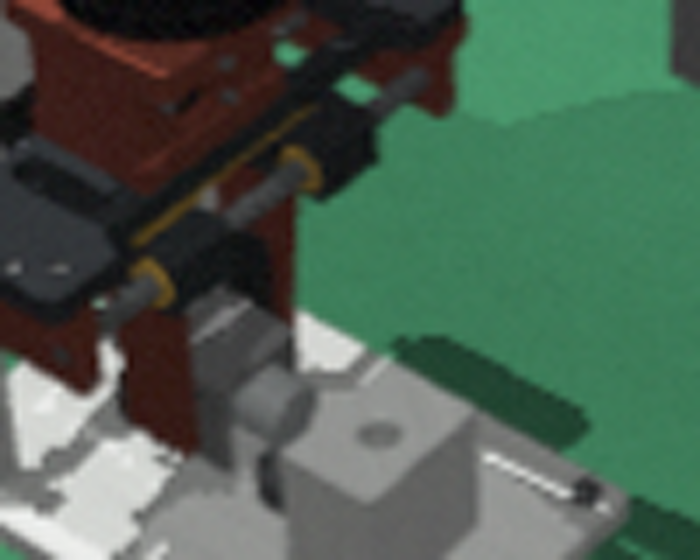

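The saddle is on the bar: contact reads 4.7 N at the predicted height. I'll release it.

move_arm --pt "0 0 -1 0 0 0" --pt "0 0 0 0 0 0" --pt "0 0 0 0 0 0" --pt "0 0 0 0 0 0" --pt "0 0 0 0 0 0" --hand -0.3

```text
t: 9.07
ee_pos: [545.6, 37.5, -0.6]
orientation: [-3.14, 0.101, -0.002]
ft_force: [0.4, 0.2, 0.1]
width: 56.8
```

move_arm --pt "0 0 -10 0 0 0" --pt "0 0 -20 0 0 0" --pt "0 0 -30 0 0 0" --pt "0 0 -30 0 0 0" --pt "0 0 -30 0 0 0"

```text
t: 9.48
ee_pos: [539.9, 37.2, 118.9]
orientation: [3.139, -0.101, -0.021]
ft_force: [0.4, -0.3, 0.9]
width: 57.0
```

```bash
python3 go.py 690 29 200 -3.7; python3 - <<'E'
from h import *
d=grab("side","9");im=d["frame"][130:280,220:360,::-1];cv2.imwrite("pics/s9.png",cv2.resize(im,None,fx=4,fy=4,interpolation=cv2.INTER_CUBIC))
E
```

```text
t 9.48 p [539.9  37.2 118.9] yaw -3.7 zax [-1.330e-02 -5.000e-04 -9.999e-01] w 57.0 F [ 0.4 -0.3  0.9] q [0.05 0.4  1.86 0.   0.9  1.68]
tool delta [149.3  -1.4 -83.1] turn [0.0014 0.0133 0.    ]
```

View pics/s9.png

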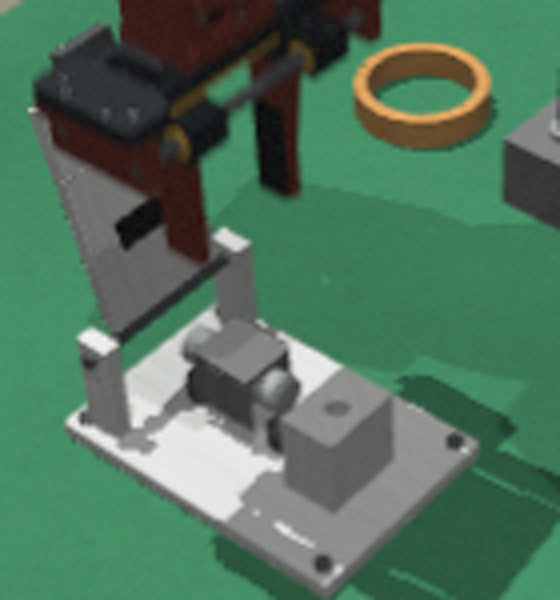

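```bash
python3 - <<'E'
from h import *
d=load("side9.pkl");C=cloud(d).reshape(-1,3)
m=(np.hypot(C[:,0]-545,C[:,1]-38)<40)&(C[:,2]>60)&(C[:,2]<68)&(C[:,0]>505);P=C[m];r=cv2.minAreaRect(P[:,:2].astype(np.float32));print(m.sum(),P[:,2].mean(),r)
E
```

```text
236 63.33680037266905 ((537.5729370117188, 39.83429718017578), (37.317466735839844, 54.639015197753906), 85.5511245727539)
```

```bash
python3 - <<'E'
from h import *
d=load("side9.pkl");C=cloud(d)
m=(np.hypot(C[...,0]-545,C[...,1]-38)<40)&(C[...,2]>60.5)&(C[...,2]<68)&(C[...,0]>515)
im=cv2.morphologyEx(m.astype(np.uint8),cv2.MORPH_OPEN,np.ones((3,3)))>0
P=C[im];print(im.sum(),P.mean(0),cv2.minAreaRect(P[:,:2].astype(np.float32)))
E
```

```text
213 [543.47908012  38.60995223  63.5402806 ] ((543.6012573242188, 38.78141403198242), (36.201271057128906, 40.56975173950195), 85.79926300048828)
```

move_arm --pt "0 0 -30 0 0.006 0" --pt "0 0 -35 0 0.006 0" --pt "0 0 -25 0 0 0" --pt "15 0 -10 0 0 0" --pt "30 0 0 0 0 0" --hand 1

```text
t: 9.95
ee_pos: [585.8, 34.8, 236.7]
orientation: [3.14, -0.1, 0.02]
ft_force: [0.2, -0.6, -0.7]
width: 27.4
```

```bash
python3 go.py 695 28 215 -3.7
```

```text
t 9.95 p [585.8  34.8 236.7] yaw -3.66 zax [ 1.260e-02 -6.000e-04 -9.999e-01] w 27.4 F [ 0.2 -0.6 -0.7] q [ 0.04  0.31  1.68 -0.    1.14  1.67]
tool delta [109.1  -0.2  23.1] turn [-0.0002 -0.0126  0.0007]
```

move_arm --pt "25 0 0 0 -0.006 0" --pt "30 0 0 0 -0.006 0" --pt "30 0 0 0 0 0" --pt "20 0 0 0 0 0" --pt "0 0 0 0 0 0"

```text
t: 10.37
ee_pos: [699.0, 27.6, 244.6]
orientation: [-3.139, 0.1, -0.017]
ft_force: [-1.3, 0.3, -1.3]
width: 0.4
```

```bash
python3 go.py 695 28 152 -3.7
```

```text
t 10.37 p [699.   27.6 244.6] yaw -3.66 zax [ 1.100e-02  4.000e-04 -9.999e-01] w 0.4 F [-1.3  0.3 -1.3] q [0.02 0.48 1.41 0.   1.25 1.66]
tool delta [-5.1 -0.1 92.5] turn [-0.0011 -0.0109  0.0007]
```

move_arm --pt "0 0 25 0 -0.01 0" --pt "0 0 30 0 0 0" --pt "0 0 25 0 0 0" --pt "0 0 10 0 0 0" --pt "0 0 0 0 0 0"

```text
t: 10.78
ee_pos: [698.6, 27.7, 155.1]
orientation: [-3.139, 0.101, -0.006]
ft_force: [0.0, -1.4, 0.3]
width: 0.3
```

```bash
python3 go.py 640 30 152 -3.7; python3 - <<'E'
from h import *
d=grab("side","10");im=d["frame"][80:280,180:360,::-1];cv2.imwrite("pics/s10.png",cv2.resize(im,None,fx=3,fy=3,interpolation=cv2.INTER_CUBIC))
d=grab("top","10");crop(d,230,50,340,230,3,"pics/t10.png")
E
```

```text
t 10.78 p [698.6  27.7 155.1] yaw -3.67 zax [ 0.0041  0.0013 -1.    ] w 0.3 F [ 0.  -1.4  0.3] q [0.02 0.56 1.48 0.   1.1  1.66]
tool delta [-58.7   1.5   2.9] turn [-0.0015 -0.004   0.0004]
```

View pics/s10.png

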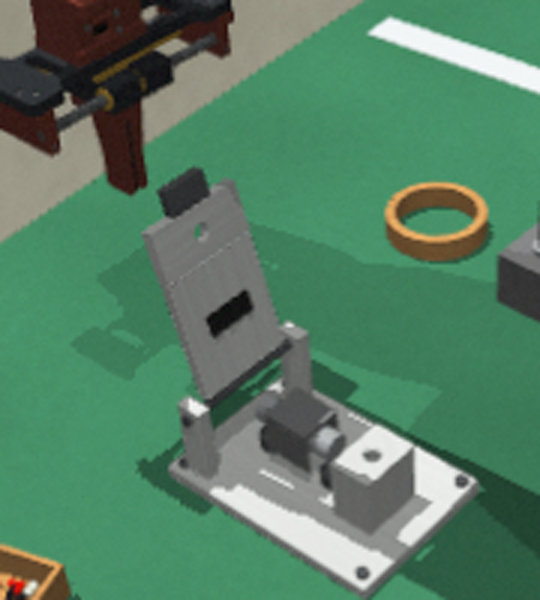

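move_arm --pt "-20 0 1 0 -0.003 0" --pt "-20 0 0 0 0 0" --pt "-15 0 0 0 0 0" --pt "-12 0 0 0 0 0" --pt "-12 0 0 0 0 0"

```text
t: 11.3
ee_pos: [626.4, 32.9, 166.5]
orientation: [-3.137, 0.101, -0.036]
ft_force: [0.8, 0.5, 0.1]
width: 0.4
```

move_arm --pt "-12 0 0 0 0 0" --pt "-12 0 0 0 0 0" --pt "-12 0 0 0 0 0" --pt "-12 0 0 0 0 0"

```text
t: 11.63
ee_pos: [581.8, 36.3, 175.2]
orientation: [-3.136, 0.1, -0.063]
ft_force: [1.0, 0.0, -1.2]
width: 0.6
```

```bash
python3 go.py 560 35 152 -3.7; python3 - <<'E'
from h import *
d=grab("side","11");im=d["frame"][80:280,180:360,::-1];cv2.imwrite("pics/s11.png",cv2.resize(im,None,fx=3,fy=3,interpolation=cv2.INTER_CUBIC))
E
```

```text
t 11.63 p [581.8  36.3 175.2] yaw -3.68 zax [ 0.0405  0.0022 -0.9992] w 0.6 F [ 1.   0.  -1.2] q [0.04 0.35 1.77 0.   0.98 1.68]
tool delta [-22.6   2.8  22.3] turn [-0.0048 -0.0403  0.0005]
```

View pics/s11.png

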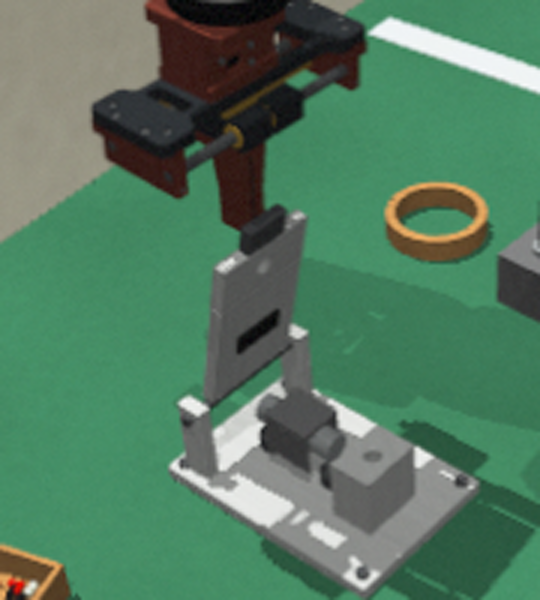

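move_arm --pt "-8 0 8 0 -0.02 0" --pt "-12 0 6 0 -0.02 0" --pt "-12 0 3 0 0 0" --pt "-12 0 2 0 0 0" --pt "-8 0 0 0 0 0"

```text
t: 12.1
ee_pos: [530.3, 40.2, 159.3]
orientation: [-3.134, 0.1, -0.007]
ft_force: [0.1, 0.4, 0.0]
width: 0.1
```

```bash
python3 go.py 530 38 190 -3.7; python3 - <<'E'
from h import *
d=grab("side","12");im=d["frame"][80:280,180:360,::-1];cv2.imwrite("pics/s12.png",cv2.resize(im,None,fx=3,fy=3,interpolation=cv2.INTER_CUBIC))
E
```

```text
t 12.1 p [530.3  40.2 159.3] yaw -3.66 zax [ 0.0045  0.0056 -1.    ] w 0.1 F [0.1 0.4 0. ] q [0.05 0.32 1.86 0.01 0.96 1.68]
tool delta [ -0.    2.  -30.7] turn [-0.0059 -0.0041  0.0008]
```

View pics/s12.png

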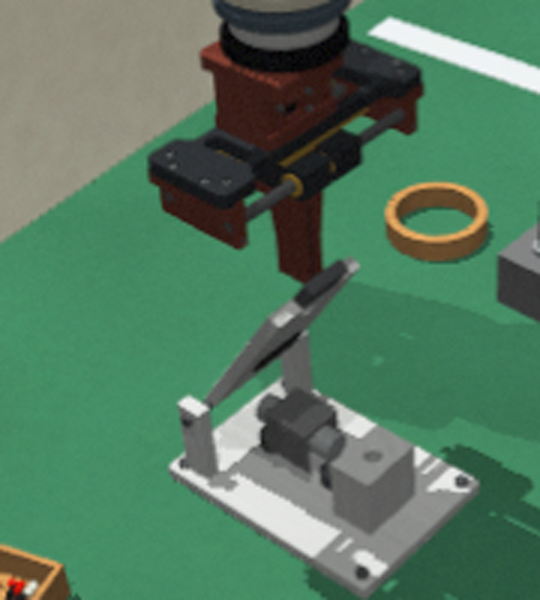

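move_arm --pt "0 25 0 -0.006 -0.004 0" --pt "-4 38 0 0 0 0" --pt "-4 38 0 0 0 0" --pt "-4 38 0 0 0 0" --pt "-4 38 0 0 0 0" --hand 0

```text
t: 12.57
ee_pos: [503.5, -135.1, 159.6]
orientation: [-3.139, 0.082, 0.002]
ft_force: [1.0, -0.2, -0.5]
width: 30.9
```

```bash
python3 go.py 507 -236 110 -3.7
```

```text
t 12.57 p [ 503.5 -135.1  159.6] yaw -2.99 zax [-0.0015  0.0015 -1.    ] w 30.9 F [ 1.  -0.2 -0.5] q [-0.29  0.31  1.88  0.    0.96  1.34]
tool delta [  8.9 100.6  49.5] turn [-0.0014  0.0016  0.0125]
```

move_arm --pt "2 35 5 0 0 0.008" --pt "2 30 10 0 0 0.004" --pt "2 20 10 0 0 0" --pt "1 8 10 0 0 0" --pt "0 0 0 0 0 0"

```text
t: 12.98
ee_pos: [505.2, -240.6, 124.5]
orientation: [3.139, -0.113, 0.001]
ft_force: [-0.8, 0.2, 0.5]
width: 44.0
```

move_arm --pt "0 0 0 0 0 0" --pt "0 0 0 0 0 0"

```text
t: 13.15
ee_pos: [504.9, -239.5, 123.7]
orientation: [-3.138, 0.114, 0.002]
ft_force: [-0.5, 0.0, -0.6]
width: 43.9
```

```bash
python3 go.py 507 -236 24 -3.7; python3 - <<'E'
from h import *
d=grab("side","13");im=d["frame"][90:290,220:440,::-1];cv2.imwrite("pics/s13.png",cv2.resize(im,None,fx=3,fy=3,interpolation=cv2.INTER_CUBIC))
E
```

```text
t 13.15 p [ 504.9 -239.5  123.7] yaw -4.15 zax [-0.0013  0.0014 -1.    ] w 43.9 F [-0.5  0.  -0.6] q [-0.46  0.41  1.82  0.    0.91  1.18]
tool delta [ 2.  -3.5 99.7] turn [-0.0013  0.0014 -0.0079]
```

View pics/s13.png

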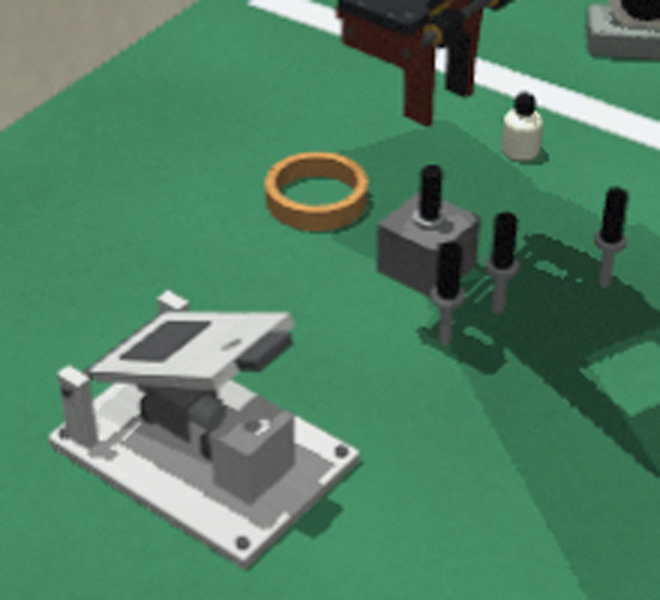

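move_arm --pt "2 -3 10 -0.001 0.001 -0.007" --pt "0 0 15 0 0 0" --pt "0 0 10 0 0 0" --pt "0 0 0 0 0 0" --pt "0 0 0 0 0 0"

```text
t: 13.62
ee_pos: [509.6, -231.0, 88.3]
orientation: [3.14, -0.089, 0.004]
ft_force: [0.9, -0.3, -0.2]
width: 43.9
```

```bash
python3 go.py 507 -236 24 -3.7; python3 - <<'E'
from h import *
d=grab("top","14");crop(d,340,150,440,270,5,"pics/t14.png")
d=grab("side","14");im=d["frame"][80:220,310:410,::-1];cv2.imwrite("pics/s14.png",cv2.resize(im,None,fx=4,fy=4,interpolation=cv2.INTER_CUBIC))
E
```

```text
t 13.62 p [ 509.6 -231.    88.3] yaw -3.26 zax [ 2.8e-03 -5.0e-04 -1.0e+00] w 43.9 F [ 0.9 -0.3 -0.2] q [-0.45  0.46  1.84  0.    0.83  1.18]
tool delta [-2.5  5.1 64.3] turn [ 0.0004 -0.0028  0.0077]
```

View pics/s14.png

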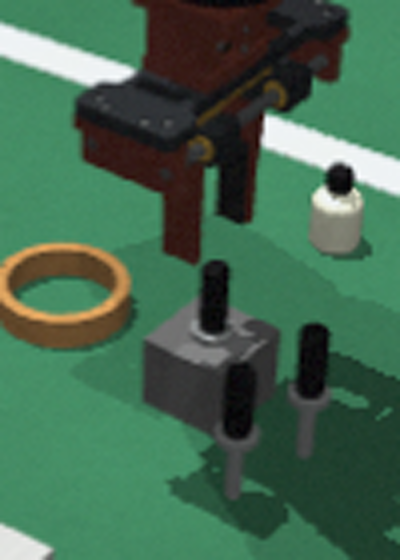

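View pics/t14.png

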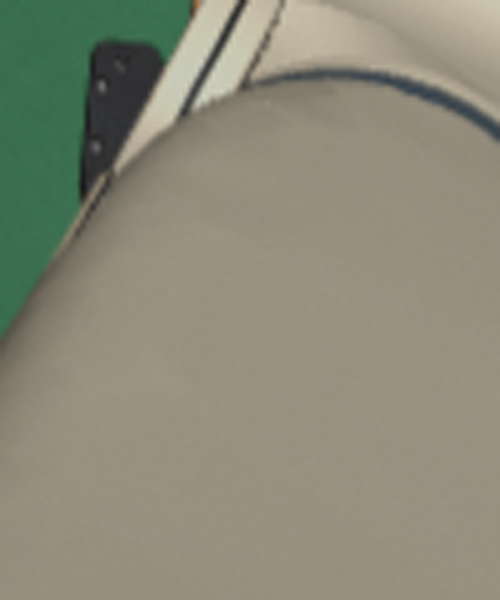

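move_arm --pt "-2 4 0 0 -0.002 0.006" --pt "0 0 0 0 0 0" --pt "0 0 0 0 0 0" --pt "0 0 0 0 0 0"

```text
t: 14.05
ee_pos: [508.4, -236.2, 90.5]
orientation: [3.138, -0.1, 0.006]
ft_force: [-0.7, 0.6, 0.1]
width: 44.1
```

```bash
python3 go.py 507 -236 24 -3.7; python3 - <<'E'
from h import *
d=grab("side","15");im=d["frame"][80:220,310:410,::-1];cv2.imwrite("pics/s15.png",cv2.resize(im,None,fx=4,fy=4,interpolation=cv2.INTER_CUBIC))
E
```

```text
t 14.05 p [ 508.4 -236.2   90.5] yaw -3.66 zax [ 0.0036 -0.002  -1.    ] w 44.1 F [-0.7  0.6  0.1] q [-0.46  0.46  1.84 -0.    0.84  1.18]
tool delta [-1.6 -0.2 66.5] turn [ 0.0017 -0.0038  0.0007]
```

move_arm --pt "-1 0 12 0.002 -0.004 0" --pt "0 0 12 0 0 0" --pt "0 0 10 0 0 0" --pt "0 0 4 0 0 0" --pt "0 0 0 0 0 0"

```text
t: 14.52
ee_pos: [507.1, -236.4, 48.4]
orientation: [-3.14, 0.101, 0.001]
ft_force: [-0.1, -0.2, 0.4]
width: 43.9
```

```bash
python3 go.py 507 -236 24 -3.7; python3 - <<'E'
from h import *
d=grab("side","16");im=d["frame"][80:220,310:410,::-1];cv2.imwrite("pics/s16.png",cv2.resize(im,None,fx=4,fy=4,interpolation=cv2.INTER_CUBIC))
E
```

```text
t 14.52 p [ 507.1 -236.4   48.4] yaw -3.69 zax [-4.e-04  4.e-04 -1.e+00] w 43.9 F [-0.1 -0.2  0.4] q [-0.46  0.52  1.86  0.    0.76  1.18]
tool delta [-0.1 -0.4 24.4] turn [-0.0004  0.0004  0.0002]
```

View pics/s16.png

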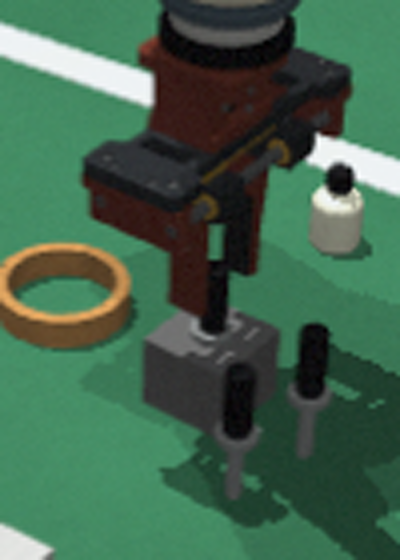

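move_arm --pt "0 0 10 0 0 0" --pt "0 0 8 0 0 0" --pt "0 0 4 0 0 0" --pt "0 0 0 0 0 0"

```text
t: 14.9
ee_pos: [507.2, -236.3, 24.3]
orientation: [-3.14, 0.101, 0.001]
ft_force: [-1.0, 0.2, 0.7]
width: 43.7
```

move_arm --pt "0 0 0 0 0 0" --pt "0 0 0 0 0 0" --pt "0 0 0 0 0 0" --pt "0 0 0 0 0 0" --pt "0 0 0 0 0 0" --hand 1

```text
t: 15.32
ee_pos: [507.6, -236.7, 24.5]
orientation: [3.14, -0.1, 0.0]
ft_force: [-0.1, -1.5, -2.0]
width: 17.2
```

```bash
python3 go.py 507 -236 24 -3.7; python3 - <<'E'
from h import *
d=grab("side","17");im=d["frame"][80:280,220:400,::-1];cv2.imwrite("pics/s17.png",cv2.resize(im,None,fx=3,fy=3,interpolation=cv2.INTER_CUBIC))
E
```

```text
t 15.32 p [ 507.6 -236.7   24.5] yaw -3.66 zax [ 2.e-04 -3.e-04 -1.e+00] w 17.2 F [-0.1 -1.5 -2. ] q [-0.46  0.56  1.86 -0.    0.71  1.18]
tool delta [-0.7 -0.7  0.5] turn [ 0.0003 -0.0002  0.0007]
```

View pics/s17.png

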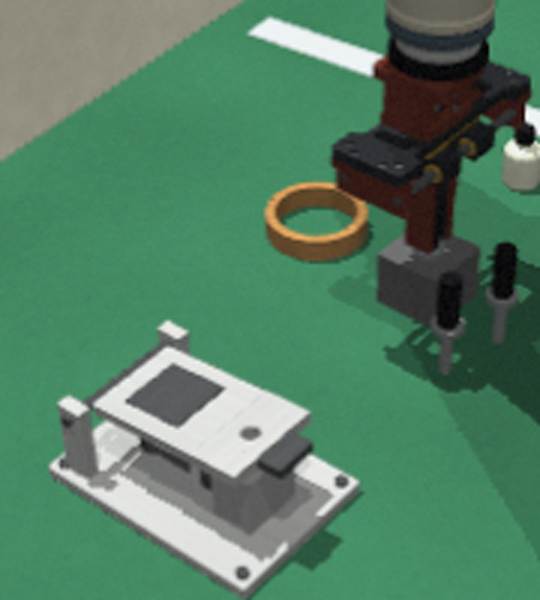

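move_arm --pt "0 0 -10 0 0 0" --pt "0 0 -20 0 0 0" --pt "0 0 -25 0 0 0" --pt "0 0 -25 0 0 0" --pt "0 0 -25 0 0 0"

```text
t: 15.78
ee_pos: [505.3, -236.0, 130.7]
orientation: [-3.138, 0.101, 0.009]
ft_force: [1.1, -0.0, -0.9]
width: 17.9
```

move_arm --pt "0 0 -15 0 0 0" --pt "0 0 0 0 0 0" --pt "0 0 0 0 0 0"

```text
t: 16.03
ee_pos: [508.3, -237.0, 154.2]
orientation: [3.139, -0.101, 0.006]
ft_force: [-0.4, -0.3, -1.3]
width: 17.6
```

```bash
python3 go.py 477.2 41.8 140 -3.7; python3 - <<'E'
from h import *
d=grab("side","18");crop(d,300,80,430,220,4,"pics/s18.png")
E
```

```text
t 16.03 p [ 508.3 -237.   154.2] yaw -3.7 zax [ 0.0039 -0.0013 -1.    ] w 17.6 F [-0.4 -0.3 -1.3] q [-0.46  0.37  1.8   0.    0.97  1.18]
tool delta [ -49.1 -276.2   13.7] turn [ 0.0011 -0.004  -0.    ]
```

View pics/s18.png

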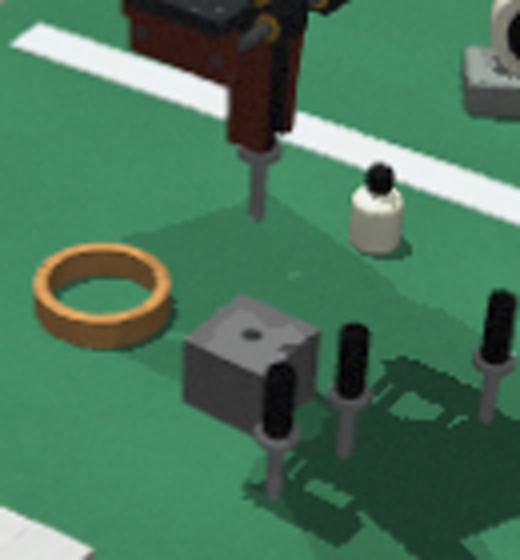

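move_arm --pt "-4 -25 0 0.001 -0.004 0" --pt "-7 -38 0 0 0 0" --pt "-7 -38 0 0 0 0" --pt "-7 -38 0 0 0 0" --pt "-7 -38 0 0 0 0"

```text
t: 16.5
ee_pos: [485.6, -58.2, 148.6]
orientation: [3.139, -0.119, -0.009]
ft_force: [0.3, 0.7, -0.1]
width: 17.5
```

```bash
python3 go.py 477.2 41.8 140 -3.7
```

```text
t 16.5 p [485.6 -58.2 148.6] yaw -4.32 zax [-5.4e-03  1.0e-04 -1.0e+00] w 17.5 F [ 0.3  0.7 -0.1] q [-0.14  0.28  1.95 -0.    0.92  1.5 ]
tool delta [-15.9 -99.1   8.7] turn [ 0.0003  0.0054 -0.0109]
```

move_arm --pt "-4 -30 0 0 0.005 -0.01" --pt "-4 -25 0 0 0 0" --pt "-3 -18 0 0 0 0" --pt "-2 -10 0 0 0 0" --pt "0 -4 0 0 0 0"

```text
t: 16.92
ee_pos: [470.0, 39.8, 142.0]
orientation: [-3.139, 0.093, 0.023]
ft_force: [0.5, -0.1, -0.4]
width: 17.6
```

move_arm --pt "0 0 0 0 0 0" --pt "0 0 0 0 0 0"

```text
t: 17.08
ee_pos: [468.6, 40.5, 140.2]
orientation: [-3.14, 0.09, 0.029]
ft_force: [-0.6, -0.0, -0.5]
width: 17.1
```

```bash
python3 go.py 477.2 41.8 140 -3.7
```

```text
t 17.08 p [468.6  40.5 140.2] yaw -3.27 zax [-0.0182  0.0011 -0.9998] w 17.1 F [-0.6 -0.  -0.5] q [0.06 0.27 1.99 0.   0.9  1.69]
tool delta [ 8.5 -1.8  0.1] turn [0.     0.0183 0.0075]
```

move_arm --pt "7 -1 0 0 0.016 0.006" --pt "0 0 0 0 0 0" --pt "0 0 0 0 0 0" --pt "0 0 0 0 0 0"

```text
t: 17.42
ee_pos: [476.4, 38.5, 139.0]
orientation: [3.139, -0.106, -0.003]
ft_force: [-0.3, -0.7, -1.1]
width: 17.6
```

```bash
python3 go.py 477.2 41.8 140 -3.7; python3 - <<'E'
from h import *
d=grab("side","19");im=d["frame"][140:260,240:350,::-1];cv2.imwrite("pics/s19.png",cv2.resize(im,None,fx=6,fy=5 if 0 else 6,interpolation=cv2.INTER_CUBIC)[:600])
C=cloud(d)
d=grab("top","19");crop(d,220,100,340,230,4,"pics/t19.png")
E
```

```text
t 17.42 p [476.4  38.5 139. ] yaw -3.85 zax [-2.1e-03 -4.0e-04 -1.0e+00] w 17.6 F [-0.3 -0.7 -1.1] q [ 0.06  0.28  1.98 -0.    0.88  1.69]
tool delta [ 0.6 -3.3 -1. ] turn [ 0.0006  0.0021 -0.0026]
```

View pics/s19.png

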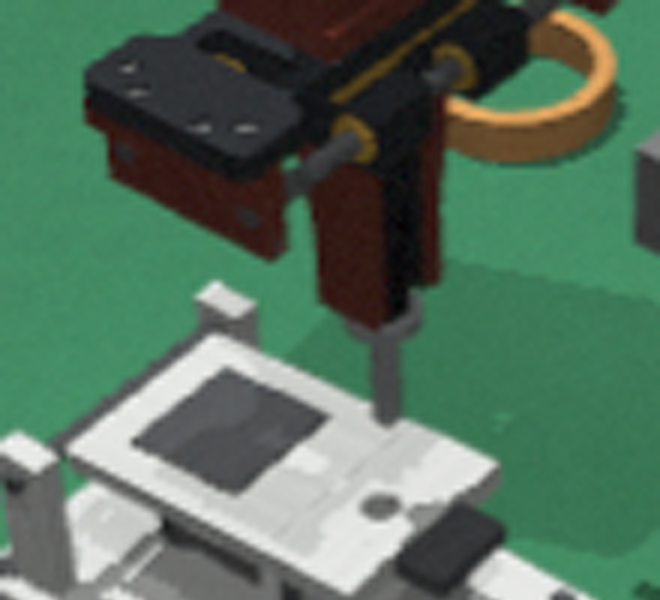

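View pics/t19.png

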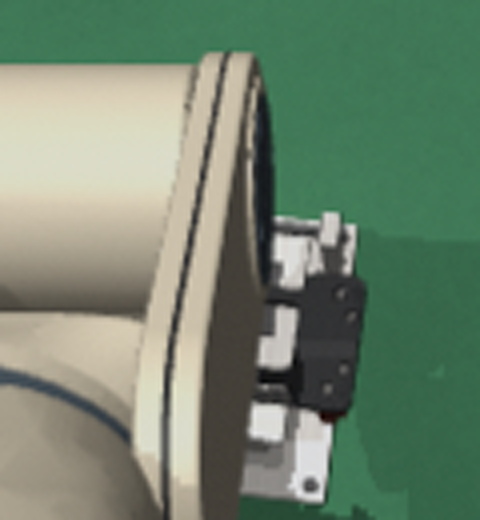

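```bash
cat > tip.py <<'E'
from h import *
import sys
d=load("side%s.pkl"%sys.argv[1]);ztip=float(sys.argv[2])
# shank mask: points in cloud near tip region
C=cloud(d);m=(np.hypot(C[...,0]-477,C[...,1]-42)<22)&(C[...,2]>ztip-6)&(C[...,2]<ztip+32)
m=m.astype(np.uint8);n,l,s,c=cv2.connectedComponentsWithStats(m)
i=1+np.argmax(s[1:,4]);ys,xs=np.nonzero(l==i);print(s[i])
for y in range(ys.min(),ys.max()+1): print(y,xs[ys==y].min(),xs[ys==y].max(),end=" | ")
P=C[l==i];print(P.mean(0).round(1))
E
python3 tip.py 19 119.6; python3 - <<'E'
from h import *
d=load("side19.pkl")
print("tip",onplane(d,[(304.3,209.5)],119.6),"lidhole",onplane(d,[(303.7,224.5)],82.6),"expect tip at", proj(d,[[476.4,38.5,119.6],[477.2,41.8,119.6]]))
C=cloud(d);t=load("top19.pkl")
m=(abs(C[...,0]-505)<60)&(abs(C[...,1]-40)<35)&(C[...,2]>70)&(C[...,2]<95)&(d["frame"].min(2)>130)
P=C[m];A=np.c_[P[:,:2],np.ones(len(P))];k=np.linalg.lstsq(A,P[:,2],rcond=None)[0];print(m.sum(),k,"z at hole",k@[477,42,1])
E
```

```text
[302 199   6  12  55]
199 304 304 | 200 302 306 | 201 302 306 | 202 302 306 | 203 302 306 | 204 302 306 | 205 302 306 | 206 302 307 | 207 303 307 | 208 303 307 | 209 303 307 | 210 303 306 | [474.6  41.2 136.1]
tip [[477.8578213   37.84580066 119.6       ]] lidhole [[476.98487974  43.08792529  82.6       ]] expect tip at [[304.68994581 209.96483397]
 [303.37455629 210.7344632 ]]
792 [-7.93367236e-02  4.44015696e-03  1.20077107e+02] z at hole 82.41997684523389
```

move_arm --pt "0.5 -3 8 0 0.002 -0.002" --pt "0 0 8 0 0 0" --pt "0 0 5 0 0 0" --pt "0 0 0 0 0 0" --pt "0 0 0 0 0 0"

```text
t: 17.93
ee_pos: [476.8, 41.4, 115.6]
orientation: [3.139, -0.103, -0.0]
ft_force: [0.0, 0.2, -1.0]
width: 17.4
```

```bash
python3 go.py 477.2 42.5 110 -3.7; python3 - <<'E'
from h import *
d=grab("side","20");im=d["frame"][190:240,280:330,::-1];cv2.imwrite("pics/s20.png",cv2.resize(im,None,fx=12,fy=12,interpolation=cv2.INTER_CUBIC))
E
```

```text
t 17.93 p [476.8  41.4 115.6] yaw -3.76 zax [-2.e-04 -6.e-04 -1.e+00] w 17.4 F [ 0.   0.2 -1. ] q [ 0.06  0.32  2.   -0.    0.83  1.7 ]
tool delta [ 0.3 -1.1  5.6] turn [ 0.0006  0.0002 -0.0011]
```

View pics/s20.png

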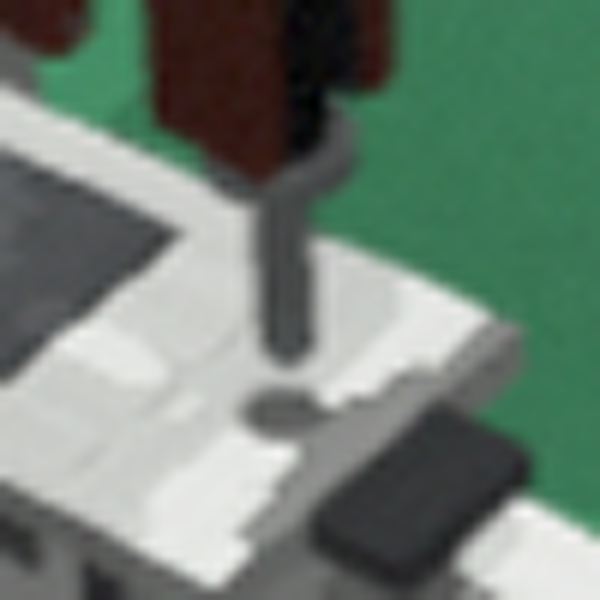

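```bash
python3 - <<'E'
from h import *
d=load("side20.pkl")
print(onplane(d,[(303.5,218.8)],96.2),onplane(d,[(303.1,223.8)],82.4))
print(proj(d,[[476.8,41.4,96.2],[477.2,41.8,82.4],[477.2,41.8,62]]))
f=d["frame"].astype(int).mean(2)
print(f[218:230,296:312].round(0).astype(int))
E
```

```text
[[478.45194899  41.03535641  96.2       ]] [[479.3430492   41.98824407  82.4       ]]
[[304.04691215 219.22430583]
 [303.99761085 224.16535512]
 [304.3284289  231.2593599 ]]
[[207 208 195 190 200 158  81  78  79  77 156 203 204 203 206 221]
 [206 196 195 203 202 178 123  87  86 123 178 204 203 204 219 229]
 [200 200 203 201 200 199 177 138 137 178 205 204 206 221 229 228]
 [202 202 201 201 198 195 191 189 189 196 202 206 222 229 228 223]
 [205 202 201 199 186 159 138 132 141 150 191 225 226 222 220 187]
 [215 201 201 188 151 108  96  96  92  93 151 209 188 137 138 137]
 [199 199 202 179 127  90  94  95  95  92  97 121 137 139 139 141]
 [201 201 205 202 161 110 100  99 102 104 116 134 140 140 141 142]
 [204 206 222 229 221 184 151 141 136 132 138 139 140 142 142 141]
 [208 222 230 229 228 229 230 231 198 138 138 141 141 140 138 112]
 [223 229 228 229 229 231 229 226 187 138 140 141 140 131 100  56]
 [231 229 229 230 229 229 226 188 141 140 142 142 122  89  60  54]]
```

move_arm --pt "0.3 -1 4 0 0 0" --pt "0 0 4 0 0 0" --pt "0 0 0 0 0 0" --pt "0 0 0 0 0 0"

```text
t: 18.32
ee_pos: [477.5, 42.7, 107.0]
orientation: [3.139, -0.103, 0.0]
ft_force: [-0.1, 0.6, -1.1]
width: 17.5
```

```bash
python3 go.py 477.1 42.4 102 -3.7; python3 - <<'E'
from h import *
d=grab("side","21");im=d["frame"][190:240,280:330,::-1];cv2.imwrite("pics/s21.png",cv2.resize(im,None,fx=12,fy=12,interpolation=cv2.INTER_CUBIC))
E
```

```text
t 18.32 p [477.5  42.7 107. ] yaw -3.75 zax [ 3.e-04 -5.e-04 -1.e+00] w 17.5 F [-0.1  0.6 -1.1] q [ 0.06  0.33  2.   -0.    0.81  1.7 ]
tool delta [-0.3  0.3  5. ] turn [ 0.0005 -0.0003 -0.0008]
```

View pics/s21.png

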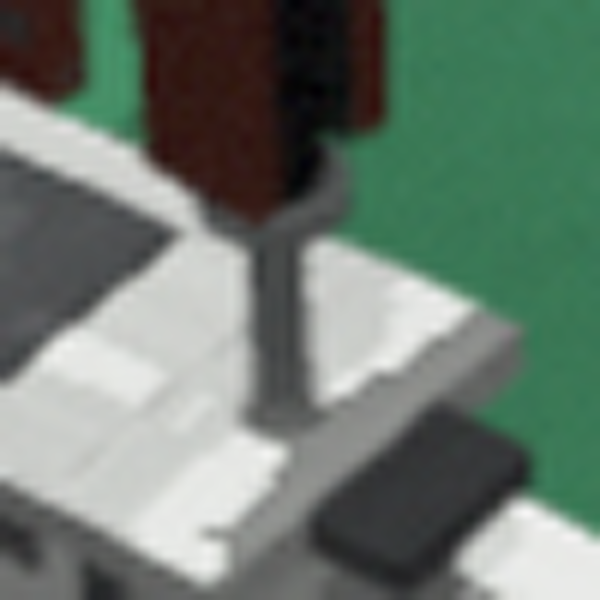

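move_arm --pt "-0.2 0 4 0 0 0" --pt "0 0 4 0 0 0" --pt "0 0 2 0 0 0" --pt "0 0 0 0 0 0"

```text
t: 18.7
ee_pos: [477.5, 42.7, 96.5]
orientation: [3.139, -0.103, 0.002]
ft_force: [0.3, 0.0, -0.7]
width: 17.7
```

```bash
python3 go.py 477.1 42.4 90 -3.7
```

```text
t 18.7 p [477.5  42.7  96.5] yaw -3.75 zax [ 1.2e-03 -5.0e-04 -1.0e+00] w 17.7 F [ 0.3  0.  -0.7] q [ 0.06  0.35  2.01 -0.    0.78  1.7 ]
tool delta [-0.4  0.3  6.5] turn [ 0.0004 -0.0012 -0.0009]
```

move_arm --pt "-0.3 0.2 4 0 -0.001 0" --pt "0 0 4 0 0 0" --pt "0 0 2 0 0 0" --pt "0 0 0 0 0 0"

```text
t: 19.03
ee_pos: [477.1, 42.4, 85.2]
orientation: [3.139, -0.103, -0.0]
ft_force: [0.3, -0.0, -0.7]
width: 17.3
```

move_arm --pt "0 0 3 0 0 0" --pt "0 0 3 0 0 0" --pt "0 0 2 0 0 0" --pt "0 0 0 0 0 0"

```text
t: 19.37
ee_pos: [477.2, 42.4, 76.3]
orientation: [3.139, -0.103, -0.0]
ft_force: [0.3, 0.3, -0.3]
width: 17.3
```

```bash
python3 go.py 477.1 42.4 90 -3.7
```

```text
t 19.37 p [477.2  42.4  76.3] yaw -3.75 zax [-1.e-04 -4.e-04 -1.e+00] w 17.3 F [ 0.3  0.3 -0.3] q [ 0.06  0.38  2.02 -0.    0.74  1.7 ]
tool delta [ -0.1   0.  -13.7] turn [ 0.0004  0.     -0.0009]
```

move_arm --pt "0 0 4 0 0 0" --pt "0 0 5 0 0 0" --pt "0 0 4 0 0 0" --pt "0 0 2 0 0 0" --pt "0 0 0 0 0 0"

```text
t: 19.78
ee_pos: [477.4, 42.4, 59.7]
orientation: [3.139, -0.103, 0.0]
ft_force: [0.8, -0.8, -0.7]
width: 17.4
```

```bash
python3 go.py 477.1 42.4 47.5 -3.7
```

```text
t 19.78 p [477.4  42.4  59.7] yaw -3.75 zax [ 2.e-04 -4.e-04 -1.e+00] w 17.4 F [ 0.8 -0.8 -0.7] q [ 0.06  0.42  2.03 -0.    0.7   1.7 ]
tool delta [-0.3 -0.  12.2] turn [ 0.0004 -0.0002 -0.0009]
```

move_arm --pt "-0.2 0 3 0 0 0" --pt "0 0 3 0 0 0" --pt "0 0 2 0 0 0" --pt "0 0 0 0 0 0"

```text
t: 20.12
ee_pos: [477.3, 42.3, 51.1]
orientation: [3.139, -0.103, 0.001]
ft_force: [-0.1, -0.4, 0.5]
width: 17.4
```

move_arm --pt "0 0 2 0 0 0" --pt "0 0 1 0 0 0" --pt "0 0 0 0 0 0" --pt "0 0 0 0 0 0"

```text
t: 20.45
ee_pos: [477.3, 42.3, 48.2]
orientation: [3.139, -0.103, 0.0]
ft_force: [-1.8, -0.6, 1.5]
width: 17.7
```

```bash
python3 go.py 477.1 42.4 47.5 -3.7
```

```text
t 20.45 p [477.3  42.3  48.2] yaw -3.74 zax [ 3.e-04 -6.e-04 -1.e+00] w 17.7 F [-1.8 -0.6  1.5] q [ 0.06  0.44  2.03 -0.    0.67  1.7 ]
tool delta [-0.2 -0.1  0.7] turn [ 0.0006 -0.0003 -0.0008]
```

move_arm --pt "0 0 1 0 0 0" --pt "0 0 1 0 0 0" --pt "0 0 1 0 0 0"

```text
t: 20.7
ee_pos: [477.4, 42.3, 47.1]
orientation: [3.139, -0.103, 0.001]
ft_force: [-6.0, -1.8, 22.4]
width: 17.6
```

```bash
python3 go.py 477.1 42.4 47.5 -3.7; python3 - <<'E'
from h import *
d=grab("side","22");im=d["frame"][170:270,250:350,::-1];cv2.imwrite("pics/s22.png",cv2.resize(im,None,fx=6,fy=6,interpolation=cv2.INTER_CUBIC))
C=cloud(d)
m=(abs(C[...,0]-505)<60)&(abs(C[...,1]-40)<35)&(C[...,2]>66)&(C[...,2]<95)&(d["frame"].min(2)>130)
P=C[m];A=np.c_[P[:,:2],np.ones(len(P))];k=np.linalg.lstsq(A,P[:,2],rcond=None)[0];print(m.sum(),k,"z at hole",k@[477,42,1])
E
```

```text
t 20.7 p [477.4  42.3  47.1] yaw -3.75 zax [ 3.e-04 -6.e-04 -1.e+00] w 17.6 F [-6.  -1.8 22.4] q [ 0.06  0.44  2.03 -0.    0.67  1.7 ]
tool delta [-0.3 -0.1 -0.4] turn [ 0.0006 -0.0004 -0.0008]
382 [-7.66257698e-04  3.96154957e-03  7.26354361e+01] z at hole 72.43631626178365
```

View pics/s22.png

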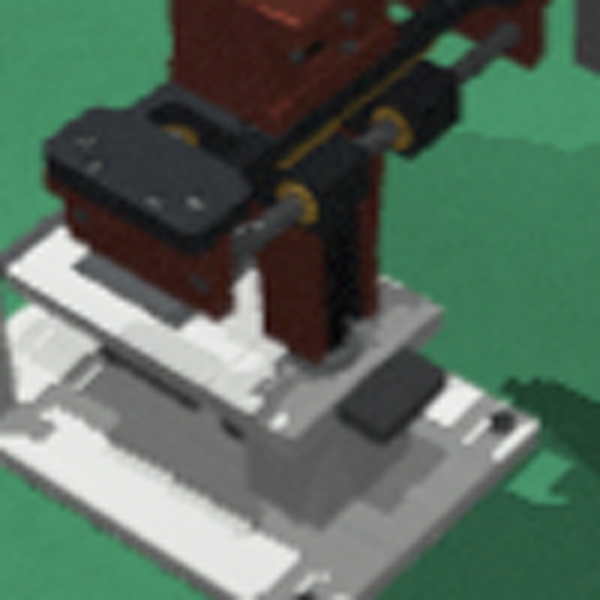

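move_arm --pt "0 0 0.8 0 0 0" --pt "0 0 0.8 0 0 0" --pt "0 0 0.8 0 0 0"

```text
t: 21.0
ee_pos: [477.4, 42.3, 47.2]
orientation: [3.139, -0.103, 0.001]
ft_force: [-4.6, -0.1, 13.5]
width: 17.6
```

```bash
python3 go.py; python3 - <<'E'
from h import *
from workcell import eyes
for i in range(4): d=grab("side","23")
C=cloud(d)
m=(abs(C[...,0]-505)<60)&(abs(C[...,1]-40)<35)&(C[...,2]>66)&(C[...,2]<95)&(d["frame"].min(2)>130)
P=C[m];A=np.c_[P[:,:2],np.ones(len(P))];k=np.linalg.lstsq(A,P[:,2],rcond=None)[0];print(m.sum(),k,"z at hole",k@[477,42,1])
im=d["frame"];cv2.imwrite("pics/s23.png",im[:,:,::-1])
E
python3 go.py
```

```text
t 21.0 p [477.4  42.3  47.2] yaw -3.75 zax [ 9.e-04 -6.e-04 -1.e+00] w 17.6 F [-4.6 -0.1 13.5] q [ 0.06  0.44  2.03 -0.    0.67  1.7 ]
374 [ 9.38436421e-04 -2.60497656e-04  7.20322957e+01] z at hole 72.46898898615842
t 21.2 p [477.4  42.3  47.2] yaw -3.75 zax [ 9.e-04 -6.e-04 -1.e+00] w 17.3 F [-3.6 -0.2 13. ] q [ 0.06  0.44  2.03 -0.    0.67  1.7 ]
```

View pics/s23.png

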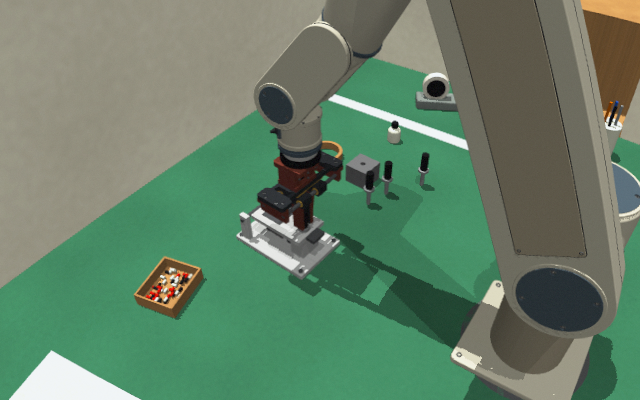

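The lid is level and the pin is held down with a steady 13 N. The stand at (363,170) is empty, and the tray, tape roll and bottle are where they started. I'll hand in the job.

```bash
python3 -c "
from workcell import ctrl
print(ctrl.close_job())"; python3 go.py
```

```text
the job is handed in; nothing more can be done
None
the job is handed in; nothing more can be done
```

The saddle is on the bar, the lid is shut, and the locking pin is fully down through the lid into the base. I handed the job in at about 21 s of the 72 s allowed, with the gripper still holding the pin and pressing it down.

**Last checks**
- **Lid:** level to within about 0.001 rad. Its top face measured 72.4 mm against 73 mm expected.
- **Pin:** pushing further met a hard stop at the expected depth, within about 0.4 mm. The downward push then stayed at about 13 N over the last 0.2 s.
- **Bystanders:** in the last picture the tray, tape roll, bottle and the three look-alike pins were where they started, and the pin's stand was empty.

**What disagreed or was less certain**
- **Tool height:** the cameras showed the fingertips about 37 mm higher than the reported tool position. I worked to the cameras, and the saddle and the pin both touched down at the heights that predicted.
- **Saddle centring:** the side camera put the saddle about 1.5–2 mm from the bar's middle, which is within the measuring error. I could not see it again once the lid was closed.

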